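Load the inclined inspection nest and shut the light shield

TASK

Put the notched aluminium block, boss up, into the sloping pocket of the inspection station so that it lies fully home: flat on the pocket floor, its notch around the corner key and its low end against the low wall, held there by the spring jaw that has to be pushed back to let it in. Once the block is seated and released, push the black light-shield door shut until it snaps past its ball catch. Leave the other things on the table where they are and standing as they are.

Things in the scene. Friction and masses are not known exactly. Their poses are not given: they have to be found in the camera images.
- block: The workpiece: aluminium block 64 (x) x 50 (y) x 27 mm high, a round boss on top (30 mm across, 3 mm high, centred 4 mm towards +x) and a square notch, 15 (x) x 14 (y) mm, cut through its full height at the corner towards -x, +y. About 0.2 kg. Origin: centre of the underside of the full 64 x 50 outline; z up through the boss. Starts flat on the table, boss up.
- seat (a point): Where the seated block's origin belongs, axes as the seated block's: on the pocket floor of the steel nest, which slopes 30 degrees. x runs up the slope, to the robot's right; z is square to the floor, leaning to its left. In these axes (mm): walls 10 high; low wall's inner face x = -32, its outside x = -44; side walls' inner faces y = +-26.2, outsides y = +-42.
- key (a point): Centre of the top of the square corner key in the pocket's low corner, which the block's notch goes around: 12 x 12 mm, as high as the walls (10 mm). Axes as the seat's.
- jaw_face (a point): Middle of the top edge of the face of the spring-loaded steel jaw at the pocket's upper end, 18 mm above the floor, jaw 40 mm wide. Axes as the seat's. At rest the face is only 60 mm from the low wall; the 64 mm block must push it up the slope (it gives at most 10 mm; 3 N at first, 6 N fully back), and it then holds the block on the low wall. Its housing, 18 mm high, is 20 to 32 mm behind it.
- door (a joint): Opening angle of the light-shield door (rad): 0 shut, up to 1.4 open. A ball catch in the base holds it shut; the last 0.1 rad needs roughly 3 to 8 N at the door's free end, and it then snaps to 0.
- door_hinge (a point): On the door's vertical hinge axis, at the station's far right corner, 54 mm above the table. Axes turn with the door: the panel runs from the hinge 168 mm along -x, 8 mm thick (y from -4 to +4), from 16 to 92 mm above the table; its outer face looks to -y. It shuts by turning clockwise seen from above (outer face pushed towards +y).
- door_face (a point): A point to push on: on the door's outer face, 140 mm from the hinge axis, 70 mm above the table. Axes as at door_hinge.
- spare: Bystander: smaller plain aluminium block, 40 x 36 x 20 mm, no notch. Origin under its centre.
- gauge: Bystander: steel ring gauge, 60 mm outside, 36 mm bore, 18 mm high. Origin under its centre.
- cup: Bystander: black cup, 72 mm across, 85 mm high. Origin under its centre.
- driver: Bystander: screwdriver lying on the table.
- cleaner: Bystander: white bottle, 56 mm across, 150 mm high. Origin under its centre.
- pin: Bystander: upright steel pin, 24 mm across, 45 mm high. Origin under its centre.

How it is judged:
On the way, in this order (a step that is already met when the one before it is completed fails the run):
1. the block is fully home in the pocket and no longer held (x of block in the frame of seat between -0.0025 and 0.0025 m and y of block in the frame of seat between -0.0025 and 0.0025 m and z of block in the frame of seat between -0.002 and 0.002 m and angle between the z axis of block and the z axis of seat, either way round below 0.05 rad and angle between the x axis of block and the x axis of seat, either way round below 0.07 rad and contact force between the fingers and block below 0.1 N), for 0.2 s.
2. the door is shut on its catch with the block still home (x of block in the frame of seat between -0.0025 and 0.0025 m and y of block in the frame of seat between -0.0025 and 0.0025 m and z of block in the frame of seat between -0.002 and 0.002 m and angle between the z axis of block and the z axis of seat, either way round below 0.05 rad and angle between the x axis of block and the x axis of seat, either way round below 0.07 rad and value of joint door below 0.02 rad), for 0.2 s.
At the end, for the whole second after the job is handed in: The block lies in the pocket with its origin within 2.5 mm of the seat along and across the slope and within 2 mm in height above the pocket floor, flat to 0.05 rad and square to 0.07 rad, released and at rest; the door is shut (less than 0.02 rad open) (all of step 2 and contact force between the fingers and block below 0.1 N and linear speed of block below 0.01 m/s); the robot touches nothing.
It fails at once if a bystander is pushed more than 30 mm or tipped over (distance of any of spare, gauge, cup, driver, cleaner, pin from where it was at the start of the episode above 0.03 m or angle between any of spare, gauge, cup, cleaner, pin's own z axis and vertical above 0.5 rad).
It also fails if it takes over 72 s, if anything falls off the work surface, if the arm or the gripper's body presses on something with over 40 N, if the wrist force passes 120 N, or if a joint passes its speed limit or range.

ROBOT

A 7-joint arm with a two-finger parallel gripper is mounted at the origin on the work surface. World frame = base frame: x ahead of the robot, y to its left, z up, the work surface at z = 0. Lengths are in m, angles in rad, forces in N, time in s.
With the tool pointing down it reaches from about 0.425 to 0.825 m from the base axis. Payload 3.6 kg.
Tool frame: the origin (TCP) lies at the very end of the fingers, on their centre line; the grasp point (between the pads) lies 19 mm behind it (ctrl.tcp_to_grasp is the x of the grasp point in the tool frame, in m); x points along the fingers, z is the direction in which the jaws open and shut, and the axes are right-handed (so a half turn about x gives the same grasp; the last joint's range is limited). The gripper opens to 93 mm and grips with 3 to 60 N. Pads are 15 mm wide; open, the fingers measure 128 mm over their backs; the gripper's body (75 mm by 188 mm) begins 65 mm behind the grasp point.
Start: joints at [1.101, 0.615, -0.013, 1.423, 0.008, 1.103, -0.04], TCP at [0.279, -0.587, 0.219] pointing down, gripper open.
Joint ranges: [-3.12, 3.12], [-0.3, 2.06], [-1.34, 1.32], [0.26, 2.42], [-1.36, 4.5], [0.01, 1.98], [-2.84, 2.84]. Speed limits (rad/s): [2.79, 2.79, 3.14, 3.14, 3.14, 3.14, 3.14].

INTERFACE

Orientations are given as a rotation vector (axis times angle).
In Python, from station import ctrl gives the robot as it stands. The module is installed in compiled form; this text tells all that it offers.
- The arm moves only by the tool step_arm, never from a script. Its argument "series" is one flat list of numbers, 7 for each row, row after row: the turn, a rotation vector about the tool's x, y, z in degrees, then the shift along the tool's x, y, z in mm, then the finger opening in mm, from 0 to 93. A call has 1 to 12 rows; each row shifts and turns the commanded pose from where the row before left it, along the tool's axes as they then stand; what a row does not reach is not made up. A row lasts 1/8 s, in which the tool goes at most 62.5 mm and 10.7 degrees, less where a joint would pass 70% of its speed; a pose out of reach is approached as far as the arm can. A call with a gripper value outside its range is refused whole. The fingers move at their own pace and stop on an object; "grip_force" is the grip in N (left out, the last holds). Time passes only in rows, so rows that do not move let the fingers close. It gives the time, the measured TCP pose, the force and the opening at its end, in the units of the state.
- ctrl.state(): the state, without advancing time (a new reading comes with each control period).
- ctrl.read_camera(name): name is "scene" or "side" or "wrist"; returns a dict with "image" (480x640x3 uint8, blue, green, red), "camera_matrix" (3x3 intrinsics, pixels), "cam_to_world" (4x4, takes a point from camera to world coordinates). Camera axes: x right, y down, z forward; pixel columns grow to the right and rows downward; lengths in m; the calibration is good to about 2 mm. A picture is of the moment at which its call begins. There is no depth.
- ctrl.job_done(): hands the job in, once; it reports no verdict.
The state is a dict: "t": time; "joint_positions": joint angles; "qd": joint speeds; "joint_efforts": joint torques, N m; "tool_pos": TCP position; "tool_rot": TCP orientation; "ft_force": force on the tool from outside, world axes, zero at the start; "torque": the same for the moment, N m; "finger_gap": finger opening in m.
Only numpy, scipy, OpenCV 4.12 (cv2) and the standard library are available. Lean on these libraries where they do the work, as an engineer would, in place of code of your own. Each camera call takes 0.05 s, during which the arm holds its last target.

## Working session

There is one attempt and no reset: what is moved stays moved. The work goes in short steps, Python scripts to look and compute and a tool call to move; the robot and the scene stay as the last step left them, time stands still between calls to the robot, and variables do not carry over. Pictures are saved under pics/ and viewed, and the job is handed in when it is done.

Besides the shell and the picture viewer there is one more tool, called after "Emit:" as name(argument=value, ...), one argument or row to a line, values as JSON. step_arm: Moves the arm, as the interface text tells. Its arguments: {"type":"object","properties":{"series":{"type":"array"},"grip_force":{"type":"number"}},"required":["series"]}

```bash
mkdir -p pics; ls; cat > h.py <<'E'
import numpy as np,cv2
from scipy.spatial.transform import Rotation as R
from station import ctrl
def snap(name,fn):
    d=ctrl.read_camera(name); cv2.imwrite('pics/'+fn,d['image']); np.savez('pics/'+fn[:-4]+'.npz',K=d['camera_matrix'],T=d['cam_to_world'],im=d['image']); return d
def load(fn):
    z=np.load('pics/'+fn+'.npz'); return dict(image=z['im'],camera_matrix=z['K'],cam_to_world=z['T'])
def ray(d,u,v):
    r=np.linalg.inv(d['camera_matrix'])@[u,v,1.]; T=d['cam_to_world']; return T[:3,3],T[:3,:3]@r
def onz(d,u,v,z):
    o,r=ray(d,u,v); return o+r*(z-o[2])/r[2]
def proj(d,p):
    T=np.linalg.inv(d['cam_to_world']); c=T[:3,:3]@np.asarray(p,float)+T[:3,3]; q=d['camera_matrix']@c; return q[:2]/q[2]
def tri(views):
    A=np.zeros((3,3));b=np.zeros(3)
    for d,u,v in views:
        o,r=ray(d,u,v); r=r/np.linalg.norm(r); P=np.eye(3)-np.outer(r,r); A+=P;b+=P@o
    x=np.linalg.solve(A,b); return x
E
python3 - <<'E'
from h import *
for n in ('scene','side','wrist'):
    d=snap(n,n+'0.png'); print(n,d['camera_matrix'].round(1).tolist(),d['cam_to_world'].round(3).tolist())
print(ctrl.state(), ctrl.tcp_to_grasp)
E
```

```text
pics
scene [[583.6, 0.0, 307.4], [0.0, 583.6, 235.7], [0.0, 0.0, 1.0]] [[-0.622, 0.47, -0.626, 1.493], [0.783, 0.358, -0.509, 0.788], [-0.015, -0.807, -0.591, 1.002], [0.0, 0.0, 0.0, 1.0]]
side [[550.8, 0.0, 322.1], [0.0, 550.8, 241.9], [0.0, 0.0, 1.0]] [[-0.847, -0.396, 0.355, 0.091], [-0.532, 0.644, -0.55, 0.626], [-0.011, -0.654, -0.756, 0.973], [0.0, 0.0, 0.0, 1.0]]
wrist [[334.1, 0.0, 323.4], [0.0, 334.1, 240.6], [0.0, 0.0, 1.0]] [[0.429, -0.874, -0.228, 0.339], [-0.903, -0.416, -0.105, -0.557], [-0.003, 0.251, -0.968, 0.384], [0.0, 0.0, 0.0, 1.0]]
{'t': 0.15, 'joint_positions': array([ 1.1014852 ,  0.61569904, -0.01263689,  1.42450925,  0.00811529,
        1.1034047 , -0.04042446]), 'qd': array([ 0.00134803, -0.00266936, -0.00011293, -0.00171728, -0.00018468,
        0.00120798,  0.00018278]), 'joint_efforts': array([ 2.46868276e-04, -4.59346926e+01,  2.09540399e-01, -1.65942961e+01,
       -6.09973306e-02,  1.81675638e-02,  1.51661602e-04]), 'tool_pos': array([ 0.27827525, -0.58675602,  0.2177531 ]), 'tool_rot': array([ 0.87816304,  1.38847037, -0.87646143]), 'ft_force': array([-0.17810776, -0.91572819,  1.30839433]), 'torque': array([-0.0173949 ,  0.0079462 , -0.00470278]), 'finger_gap': 0.09307303607171034} -0.0188
```

View pics/scene0.png

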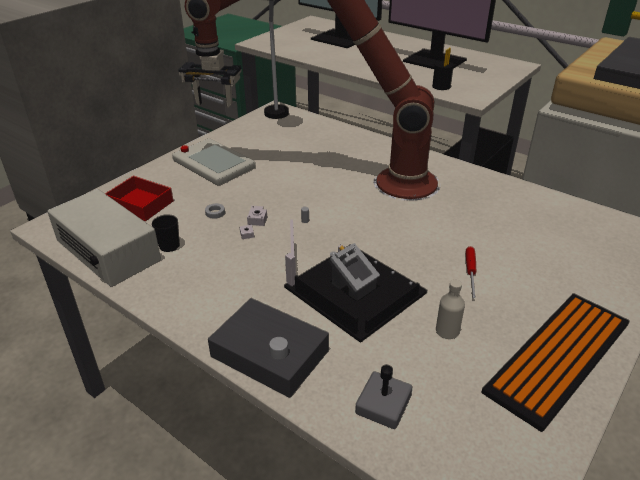

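View pics/side0.png

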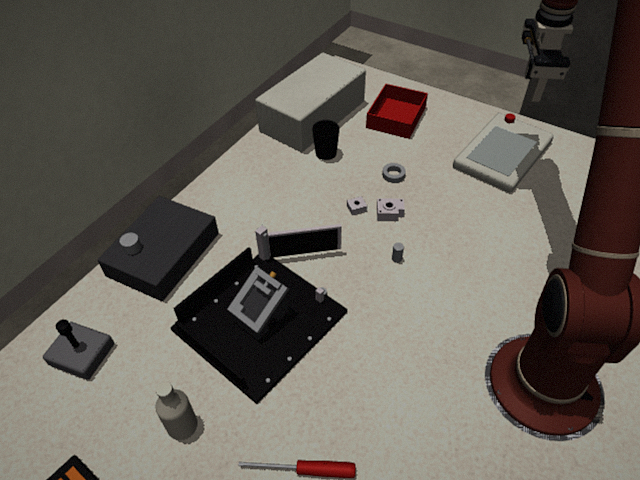

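View pics/wrist0.png

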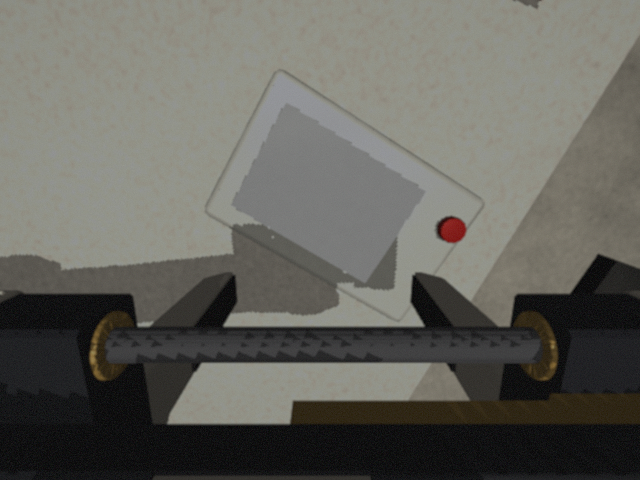

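```bash
python3 - <<'E'
from h import *
a=load('scene0')['image'];b=load('side0')['image']
def c(im,x,y,w,h,s): return cv2.resize(im[y:y+h,x:x+w],None,fx=s,fy=s,interpolation=cv2.INTER_CUBIC)
o=np.vstack([np.hstack([c(a,200,195,80,60,5),c(b,340,180,80,60,5)])])
cv2.imwrite('pics/c1.png',o)
cv2.imwrite('pics/c2.png',np.vstack([c(a,275,225,160,110,3)]));cv2.imwrite('pics/c3.png',c(b,165,220,190,180,3))
E
```

```text
(no output)
```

View pics/c1.png

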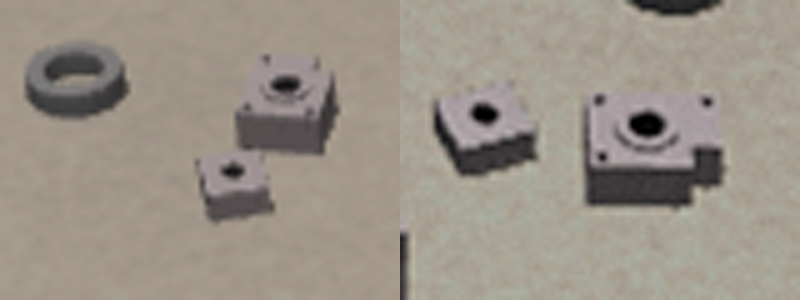

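View pics/c2.png

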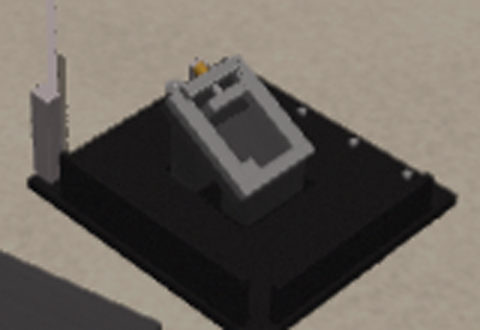

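View pics/c3.png

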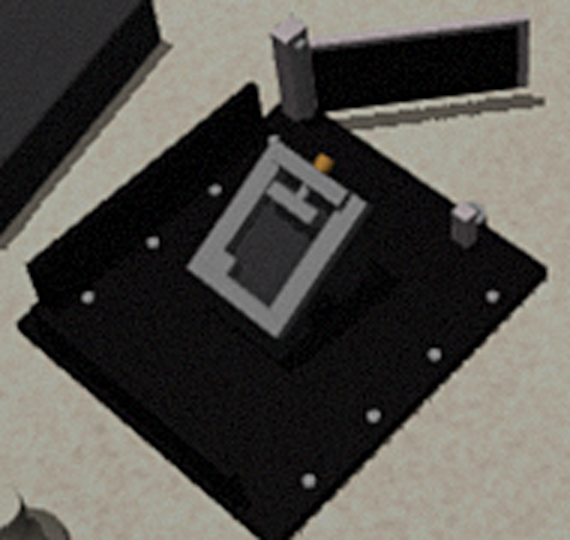

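```bash
python3 - <<'E'
from h import *
a=load('scene0');b=load('side0')
S=lambda x,y:(a,200+x/5,195+y/5)
D=lambda x,y:(b,340+(x-400)/5,180+y/5)
# block top corners in side: TL, TR, BL (27mm)
for p in [(585,97),(722,97),(585,167),(694,167),(694,147),(722,147)]:
    print('blk',p,onz(*D(*p),.027).round(4))
print('boss',onz(*D(648,124),.03), onz(*S(286,84),.03))
print('spare',onz(*D(485,115),.02),onz(*S(233,171),.02))
A=lambda x,y:(a,275+x/3,225+y/3); B=lambda x,y:(b,165+x/3,220+y/3)
prs={'lowfar':((248,197),(190,268)),'lownear':((313,150),(277,337)),'hifar':((172,90),(275,143)),'hinear':((240,57),(368,205)),
'post':((43,93),(290,28)),'doorend_top':((55,0),(527,22)),'gauge':None}
for k,v in prs.items():
    if v: 
        x=tri([A(*v[0]),B(*v[1])]); print(k,x.round(4),(proj(a,x)-np.array(A(*v[0])[1:])).round(1))
print('pin',tri([(a,305,208),(b,398,245)]),'gauge',onz(a,215,208,.018),onz(b,394,170,.018),'cleaner',tri([(a,455,287),(b,166,390)]),'cup',onz(b,326,127,.085))
E
```

```text
blk (585, 97) [ 0.4935 -0.2476  0.027 ]
blk (722, 97) [ 0.4368 -0.2823  0.027 ]
blk (585, 167) [ 0.4711 -0.2061  0.027 ]
blk (694, 167) [ 0.427  -0.2331  0.027 ]
blk (694, 147) [ 0.433  -0.2449  0.027 ]
blk (722, 147) [ 0.4217 -0.2519  0.027 ]
boss [ 0.45773065 -0.24439878  0.03      ] [ 0.46028488 -0.24466401  0.03      ]
spare [ 0.53202131 -0.21770798  0.02      ] [ 0.53524324 -0.21853482  0.02      ]
lowfar [0.5886 0.2058 0.0504] [-0.2 -0.2]
lownear [0.5073 0.2171 0.0507] [0.2 0.1]
hifar [0.5731 0.1197 0.1074] [0.8 0.7]
hinear [0.4931 0.1295 0.101 ] [-0.2 -0.2]
post [0.6309 0.0268 0.098 ] [0.1 0.1]
doorend_top [ 0.4966 -0.0763  0.0782] [-1.1 -1.3]
pin [ 0.37754205 -0.12741848  0.04700474] gauge [ 0.51044869 -0.37481895  0.018     ] [ 0.51114198 -0.37343142  0.018     ] cleaner [0.52966981 0.42339209 0.13744216] cup [ 0.7087876  -0.35993974  0.085     ]
```

```bash
cat >> h.py <<'E'
def cur():
    s=ctrl.state(); return R.from_rotvec(s['tool_rot']),s['tool_pos'],s
def plan(Rt,pt,frompose=None):
    r,p,s=cur()
    if frompose: r,p=frompose
    dr=(r.inv()*Rt).as_rotvec(degrees=True); dp=r.inv().apply(np.asarray(pt)-p)
    dp2=Rt.inv().apply(np.asarray(pt)-p)
    print('turn deg(tool)',dr.round(2),'| shift first(old axes)',(dp*1e3).round(1),'| shift after turn',(dp2*1e3).round(1))
def toolR(x,z):
    x=np.array(x,float);x/=np.linalg.norm(x); z=np.array(z,float); z-=x*(x@z); z/=np.linalg.norm(z)
    return R.from_matrix(np.c_[x,np.cross(z,x),z])
E
python3 - <<'E'
from h import *
r,p,s=cur(); print(r.as_matrix().round(3))
for sg in (1,-1):
    a=np.radians(31.5); y=sg*np.array([-np.sin(a),np.cos(a),0])
    plan(toolR([0,0,-1],y),[0.455,-0.2465,0.16])
E
```

```text
[[-0.001  0.904  0.429]
 [ 0.002  0.429 -0.904]
 [-1.    -0.    -0.002]]
turn deg(tool) [ 1.7387e+02 -1.0000e-02  1.7000e-01] | shift first(old axes) [  58.2  305.5 -231.6] | shift after turn [  57.8 -328.5  197.8]
turn deg(tool) [-6.13 -0.11 -0.  ] | shift first(old axes) [  58.2  305.5 -231.6] | shift after turn [  57.8  328.5 -197.8]
```

Emit:
step_arm(
  series=[0, 0, 0, 7, 38, -29, 93, 0, 0, 0, 7, 38, -29, 93, 0, 0, 0, 7, 38, -29, 93, 0, 0, 0, 7, 38, -29, 93, 0, 0, 0, 7, 38, -29, 93, 0, 0, 0, 7, 38, -29, 93, 0, 0, 0, 7, 38, -29, 93, 0, 0, 0, 7, 39.5, -29, 93],
)

```text
t: 1.15
tool_pos: [0.4555, -0.2454, 0.1624]
tool_rot: [0.877, 1.387, -0.878]
ft_force: [0.7, -0.6, -0.4]
finger_gap: 0.0929
```

Emit:
step_arm(
  series=[-10.4, 0, 0, 0, 0, 0, 93, -10.4, 0, 0, 0, 0, 0, 93, -10.4, 0, 0, 0, 0, 0, 93, -10.4, 0, 0, 0, 0, 0, 93, -10.4, 0, 0, 0, 0, 0, 93, -10.4, 0, 0, 0, 0, 0, 93, -10.4, 0, 0, 0, 0, 0, 93, -10.4, 0, 0, 0, 0, 0, 93, -10.4, 0, 0, 0, 0, 0, 93],
)

```text
t: 2.28
tool_pos: [0.4549, -0.2468, 0.1625]
tool_rot: [-0.401, 1.534, 0.401]
ft_force: [-0.1, 0.4, 0.1]
finger_gap: 0.093
```

Emit:
step_arm(
  series=[-10.4, 0, 0, 0, 0, 0, 93, -10.4, 0, 0, 0, 0, 0, 93, -10.4, 0, 0, 0, 0, 0, 93, -10.4, 0, 0, 0, 0, 0, 93, -10.4, 0, 0, 0, 0, 0, 93, -10.4, 0, 0, 0, 0, 0, 93, -10.4, 0, 0, 0, 0, 0, 93, -10.4, 0, 0, 0, 0, 0, 93, -9.2, 0, 0, 0, 0, 0, 93, 0, 0, 0, 0, 0, 0, 93],
)

```text
t: 3.52
tool_pos: [0.4548, -0.2469, 0.1622]
tool_rot: [-1.597, 0.899, 1.599]
ft_force: [0.0, 0.4, 0.6]
finger_gap: 0.0929
```

```bash
python3 - <<'E'
from h import *
d=snap('wrist','w1.png');print(d['cam_to_world'].round(3).tolist());r,p,s=cur(); print(r.as_matrix().round(3),p,s['joint_positions'].round(2))
E
```

```text
[[-0.519, 0.828, 0.212, 0.395], [0.855, 0.502, 0.13, -0.283], [0.001, 0.249, -0.969, 0.328], [0.0, 0.0, 0.0, 1.0]]
[[-0.001 -0.855 -0.518]
 [ 0.001 -0.518  0.855]
 [-1.     0.     0.001]] [ 0.45484639 -0.24689365  0.16234338] [ 1.05  0.64 -0.94  1.86  0.63  0.97  1.94]
```

View pics/w1.png

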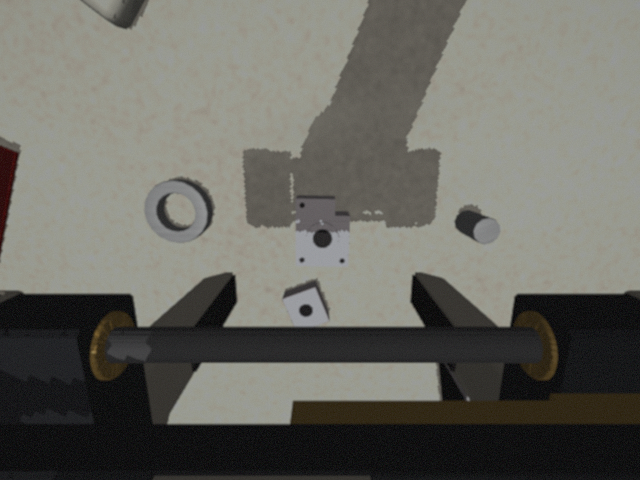

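```bash
python3 - <<'E'
from h import *
d=load('w1'); r,p,s=cur(); print(proj(d,p),proj(d,[p[0],p[1],.03]))
im=d['image']; cv2.imwrite('pics/w1c.png',cv2.resize(im[180:335,260:390],None,fx=4.5,fy=3.8))
for u,v in [(323,239),(295,266),(350,266),(295,196),(349,212),(336,196)]: print(u,v,onz(d,u,v,.03 if u==323 else .027).round(4))
print('spare',onz(d,306,303,.02))
E
```

```text
[321.66781171 290.37180006] [322.15681229 233.64091639]
323 239 [ 0.4588 -0.2436  0.03  ]
295 266 [ 0.4958 -0.2522  0.027 ]
350 266 [ 0.4687 -0.2076  0.027 ]
295 196 [ 0.4384 -0.2855  0.027 ]
349 212 [ 0.4254 -0.2361  0.027 ]
336 196 [ 0.4192 -0.2539  0.027 ]
spare [ 0.52623347 -0.22259209  0.02      ]
```

View pics/w1c.png

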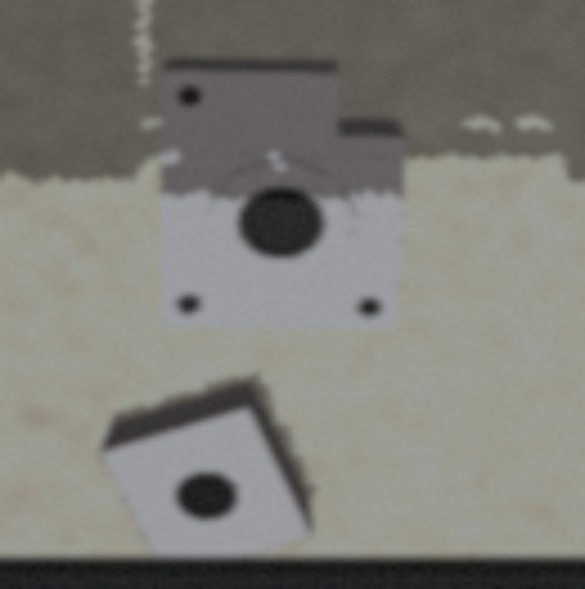

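```bash
python3 - <<'E'
from h import *
a=np.radians(30.1)
plan(toolR([0,0,-1],[-np.sin(a),np.cos(a),0]),[0.4588,-0.2441,0.013])
E
```

```text
turn deg(tool) [ 1.09  0.05 -0.01] | shift first(old axes) [149.3  -4.8   0.2] | shift after turn [149.3  -4.8   0.4]
```

Emit:
step_arm(
  series=[1.1, 0, 0, 0, -4.8, 0.4, 93, 0, 0, 0, 30, 0, 0, 93, 0, 0, 0, 30, 0, 0, 93, 0, 0, 0, 30, 0, 0, 93, 0, 0, 0, 30, 0, 0, 93, 0, 0, 0, 20, 0, 0, 93, 0, 0, 0, 9, 0, 0, 93, 0, 0, 0, 0, 0, 0, 93],
)

```text
t: 4.58
tool_pos: [0.4593, -0.2437, 0.0136]
tool_rot: [-1.586, 0.911, 1.587]
ft_force: [0.4, 0.9, 0.5]
finger_gap: 0.0931
```

```bash
python3 - <<'E'
from h import *
d=snap('wrist','w2.png');r,p,s=cur(); print(r.as_matrix().round(3),p)
E
```

```text
[[ 0.001 -0.864 -0.504]
 [-0.    -0.504  0.864]
 [-1.    -0.001 -0.001]] [ 0.45958896 -0.24379645  0.01413084]
```

View pics/w2.png

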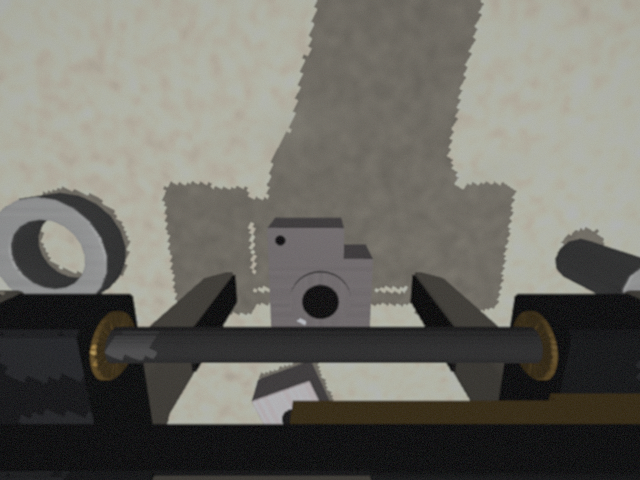

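```bash
python3 - <<'E'
from h import *
d=load('w2');r,p,s=cur()
print(onz(d,320,302,.03),p, r.inv().apply(onz(d,320,302,.03)-p))
E
```

```text
[ 0.45897771 -0.24466888  0.03      ] [ 0.45958896 -0.24379645  0.01413084] [-0.01586938  0.00095905 -0.00045608]
```

Emit:
step_arm(
  series=[0, 0, 0, 1, 0, 0, 40, 0, 0, 0, 0, 0, 0, 40, 0, 0, 0, 0, 0, 0, 40, 0, 0, 0, 0, 0, 0, 40, 0, 0, 0, 0, 0, 0, 40, 0, 0, 0, 0, 0, 0, 40],
  grip_force=45,
)

```text
t: 5.38
tool_pos: [0.4592, -0.2441, 0.0128]
tool_rot: [-1.587, 0.911, 1.586]
ft_force: [-0.9, -0.3, 1.5]
finger_gap: 0.0497
```

Emit:
step_arm(
  series=[0, 0, 0, -20, 0, 0, 40, 0, 0, 0, -50, 0, 0, 40, 0, 0, 0, -55, 0, 0, 40, 0, 0, 0, -55, 0, 0, 40, 0, 0, 0, -50, 0, 0, 40, 0, 0, 0, 0, 0, 0, 40],
)

```text
t: 6.12
tool_pos: [0.4611, -0.2437, 0.2461]
tool_rot: [-1.593, 0.91, 1.58]
ft_force: [0.3, -0.2, -2.2]
finger_gap: 0.0496
```

Emit:
step_arm(
  series=[10.6, 0, 0, 0, 0, 0, 40, 10.6, 0, 0, 0, 0, 0, 40, 10.6, 0, 0, 0, 0, 0, 40, 10.6, 0, 0, 0, 0, 0, 40, 10.6, 0, 0, 0, 0, 0, 40, 10.6, 0, 0, 0, 0, 0, 40, 10.6, 0, 0, 0, 0, 0, 40, 10.6, 0, 0, 0, 0, 0, 40, 10.6, 0, 0, 0, 0, 0, 40, 10.6, 0, 0, 0, 0, 0, 40, 10.6, 0, 0, 0, 0, 0, 40, 10.6, 0, 0, 0, 0, 0, 40],
)

```text
t: 7.62
tool_pos: [0.4574, -0.2435, 0.2405]
tool_rot: [0.101, 1.573, -0.099]
ft_force: [0.4, 0.5, -1.7]
finger_gap: 0.0493
```

```bash
python3 - <<'E'
from h import *
a=np.radians(-8.5)
plan(toolR([0,0,-1],[np.cos(a),np.sin(a),0]),[0.53,0.07,0.24]); print(cur()[2])
E
```

```text
turn deg(tool) [ 1.22 -0.27 -0.07] | shift first(old axes) [  0.7 320.1  32.2] | shift after turn [  0.5 320.8  25.4]
{'t': 7.625, 'joint_positions': array([ 0.73254278,  0.41533123, -0.41195402,  1.75750912,  0.19140183,
        1.01321792,  0.12214945]), 'qd': array([-0.25159112, -0.04758843,  0.37511585,  0.00881066, -0.18457946,
       -0.03992681, -1.27925647]), 'joint_efforts': array([  1.05851199, -35.31651735,  -3.29281703, -15.94633877,
         0.06493476,   0.0682535 ,   0.85155744]), 'tool_pos': array([ 0.45744197, -0.24347798,  0.24048157]), 'tool_rot': array([ 0.1010446 ,  1.57304589, -0.09869362]), 'ft_force': array([ 0.36503835,  0.52416941, -1.7385379 ]), 'torque': array([-0.11191051, -0.09307484, -0.00161783]), 'finger_gap': 0.049343980082844276}
```

Emit:
step_arm(
  series=[0, 0, 0, 0, 53.5, 4, 40, 0, 0, 0, 0, 53.5, 4, 40, 0, 0, 0, 0, 53.5, 4, 40, 0, 0, 0, 0, 53.5, 4, 40, 0, 0, 0, 0, 53.5, 4, 40, 0, 0, 0, 0, 53.5, 4, 40, 0, 0, 0, 0, 0, 0, 40, 0, 0, 0, 0, 0, 0, 40, 0, 0, 0, 0, 0, 0, 40],
)

```text
t: 8.75
tool_pos: [0.521, 0.0697, 0.2417]
tool_rot: [0.096, 1.571, -0.099]
ft_force: [0.2, -0.0, -1.4]
finger_gap: 0.0496
```

```bash
python3 - <<'E'
from h import *
d=snap('wrist','w3.png');r,p,s=cur(); print(r.as_matrix().round(3),p)
E
```

```text
[[-0.001  0.124  0.992]
 [-0.001  0.992 -0.124]
 [-1.    -0.001 -0.001]] [0.52122275 0.06985995 0.24204638]
```

View pics/w3.png

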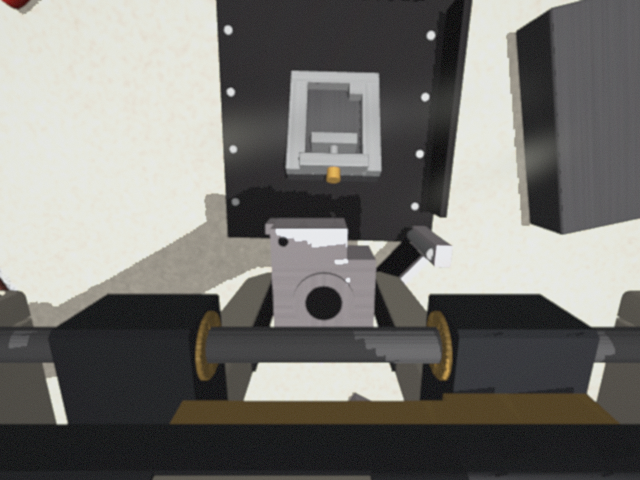

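```bash
python3 - <<'E'
from h import *
im=load('w3')['image']; cv2.imwrite('pics/w3c.png',cv2.resize(im[60:190,270:400],None,fx=4.5,fy=4.5,interpolation=cv2.INTER_CUBIC))
E
```

```text
(no output)
```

View pics/w3c.png

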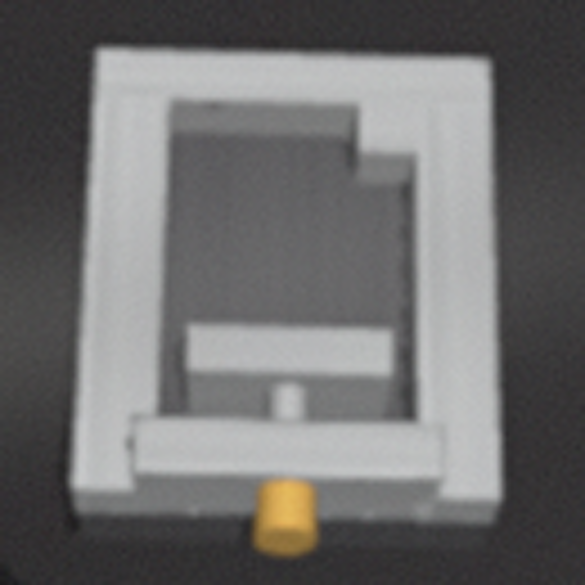

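```bash
cat > fit.py <<'E'
from h import *
from scipy.optimize import least_squares
w=load('w3');a=load('scene0');b=load('side0')
W=lambda x,y:(w,270+(x+.5)/4.5-.5,60+(y+.5)/4.5-.5)
A=lambda x,y:(a,275+(x+.5)/3-.5,225+(y+.5)/3-.5); B=lambda x,y:(b,165+(x+.5)/3-.5,220+(y+.5)/3-.5)
X='X'
pts=[((-44,-42,10),W(97,47)),((-44,42,10),W(492,58)),((X,-42,10),W(75,488)),((X,42,10),W(500,500)),
((-32,-26.2,10),W(170,100)),((-32,14.2,10),W(358,105)),((-20,14.2,10),W(358,154)),((-20,26.2,10),W(416,155)),
((28,-20,18),W(188,326)),((28,20,18),W(392,329)),
((-44,42,10),A(248,197)),((-44,-42,10),A(313,150)),((X,42,10),A(172,90)),
((-44,42,10),B(190,268)),((-44,-42,10),B(277,337)),((X,42,10),B(275,143)),((X,-42,10),B(368,205))]
def seatR(yaw):
    return R.from_euler('z',yaw)*R.from_euler('y',-30,degrees=True)
def res(q,full=False,use=None):
    o=[]
    for m,(d,u,v) in pts:
        if use is not None and d is not use: continue
        m=np.array([q[4]*1e3 if c=='X' else c for c in m])/1e3
        o.append(proj(d,q[:3]+seatR(q[3]).apply(m))-[u,v])
    return np.array(o) if full else np.ravel(o)
if __name__=='__main__':
    for use in (None,w):
        f=least_squares(res,[.54,.17,.06,np.radians(-98.5),.06],kwargs=dict(use=use),loss='soft_l1')
        print(f.x.round(4),np.degrees(f.x[3])); print(res(f.x,True,use).round(1).tolist())
        np.save('seat_%s.npy'%('all' if use is None else 'w'),f.x)
        print(seatR(f.x[3]).as_matrix().round(3).tolist())
E
python3 fit.py
```

```text
[ 0.5417  0.1706  0.0669 -1.7197  0.0598] -98.53124204289838
[[0.3, 0.8], [-0.8, 0.7], [-0.5, 0.0], [-0.2, -0.2], [-0.0, -0.1], [0.3, -0.1], [0.3, -0.4], [0.0, -0.3], [0.2, -0.1], [-0.1, 0.4], [0.3, -0.4], [1.6, -0.2], [-0.2, 2.1], [-0.8, -0.1], [-0.1, 0.4], [0.1, -1.5], [-0.3, -0.3]]
[[-0.128, 0.989, 0.074], [-0.856, -0.148, 0.494], [0.5, -0.0, 0.866]]
[ 0.5417  0.1705  0.0677 -1.7189  0.0598] -98.48786640496584
[[0.2, 0.7], [-0.7, 0.5], [-0.6, 0.1], [0.0, -0.2], [-0.1, -0.2], [0.4, -0.3], [0.3, -0.5], [0.1, -0.4], [0.2, -0.1], [-0.0, 0.4]]
[[-0.128, 0.989, 0.074], [-0.857, -0.148, 0.495], [0.5, -0.0, 0.866]]
```

```bash
cat >> h.py <<'E'
q=None
def seat():
    q=np.load('seat_all.npy'); return q[:3],R.from_euler('z',q[3])*R.from_euler('y',-30,degrees=True)
G=np.array([4.5,0,12.8])/1e3
def placeR():
    o,Rs=seat(); M=Rs.as_matrix(); return toolR(-M[:,2],M[:,1])
def target(bx,by,bz):
    o,Rs=seat(); return o+Rs.apply(np.array([bx,by,bz])/1e3+G)
def where():
    o,Rs=seat(); r,p,s=cur(); b=(Rs.inv().apply(p-o)-G)*1e3
    print('block est mm',b.round(2),'ang err deg(tool)',(placeR().inv()*r).as_rotvec(degrees=True).round(2)); 
    print('F seat axes',Rs.inv().apply(s['ft_force']).round(1),'gap',round(s['finger_gap'],4),'t',s['t'])
    return b
E
python3 - <<'E'
from h import *
where(); plan(placeR(),target(-6,0,45))
E
```

```text
block est mm [171.99  -5.31  87.59] ang err deg(tool) [-1.41 -0.31 29.92]
F seat axes [-0.4  0.4 -0.7] gap 0.0495 t 8.8
turn deg(tool) [  1.41   0.31 -29.92] | shift first(old axes) [125.7 132.8   8.8] | shift after turn [ 42.6 178.    5.3]
```

Emit:
step_arm(
  series=[0, 0, 0, 0, 44, 3, 40, 0, 0, 0, 0, 44, 3, 40, 0, 0, 0, 0, 44, 3, 40, 0, 0, 0, 0, 0, 0, 40, 0.5, 0.1, -10, 0, 0, 0, 40, 0.5, 0.1, -10, 0, 0, 0, 40, 0.4, 0.1, -9.9, 0, 0, 0, 40, 0, 0, 0, 0, 0, 0, 40, 0, 0, 0, 0, 0, 0, 40],
)

```text
t: 9.93
tool_pos: [0.5472, 0.1995, 0.2431]
tool_rot: [-0.295, 1.565, -0.525]
ft_force: [-0.6, -0.8, -1.5]
finger_gap: 0.0499
```

```bash
python3 - <<'E'
from h import *
where(); plan(placeR(),target(-6,0,45)); print(cur()[2]['joint_positions'].round(2))
E
```

```text
block est mm [ 58.14   1.12 154.53] ang err deg(tool) [ 0.06 -0.11  0.14]
F seat axes [-0.  -0.5 -1.8] gap 0.0499 t 9.925
turn deg(tool) [-0.06  0.11 -0.14] | shift first(old axes) [109.7  63.9  -1.4] | shift after turn [109.5  64.1  -1.1]
[-0.43  0.68 -0.3   1.37  0.52  1.55 -0.98]
```

Emit:
step_arm(
  series=[0, 0, 0, 0, 32, -0.6, 40, 0, 0, 0, 0, 32, -0.6, 40, 0, 0, 0, 36, 0, 0, 40, 0, 0, 0, 36, 0, 0, 40, 0, 0, -0.1, 37, 0, 0, 40, 0, 0, 0, 0, 0, 0, 40, 0, 0, 0, 0, 0, 0, 40],
)

```text
t: 10.8
tool_pos: [0.5469, 0.2031, 0.1183]
tool_rot: [-0.295, 1.564, -0.523]
ft_force: [0.8, 0.6, -1.7]
finger_gap: 0.0498
```

```bash
python3 - <<'E'
from h import *
where(); snap('wrist','w4.png'); snap('side','s4.png'); im=snap('scene','c4.png')['image']
cv2.imwrite('pics/c4c.png',cv2.resize(im[170:350,240:460],None,fx=3.5,fy=3.3))
im=load('s4')['image']
cv2.imwrite('pics/s4c.png',cv2.resize(im[190:400,150:400],None,fx=3.2,fy=2.8))
E
```

```text
block est mm [-7.31  0.34 48.17] ang err deg(tool) [ 0.05 -0.22  0.2 ]
F seat axes [-1.5  0.7 -1.1] gap 0.0498 t 10.8
```

View pics/w4.png

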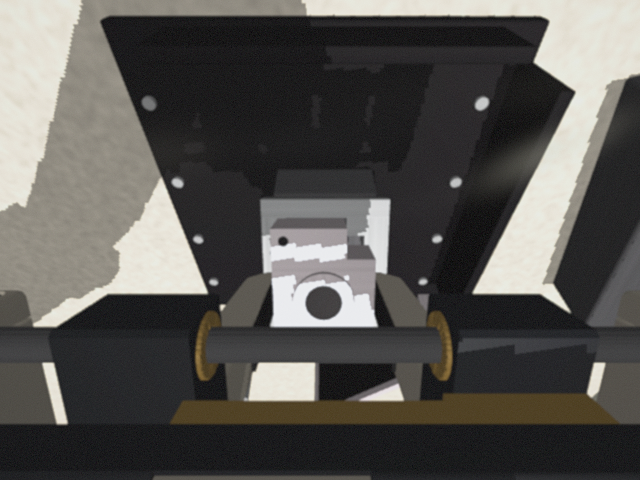

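View pics/c4c.png

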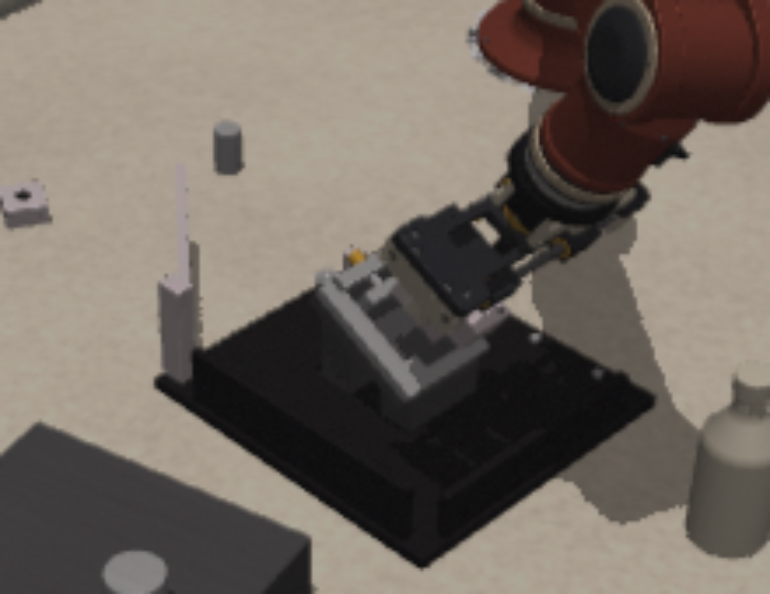

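View pics/s4c.png

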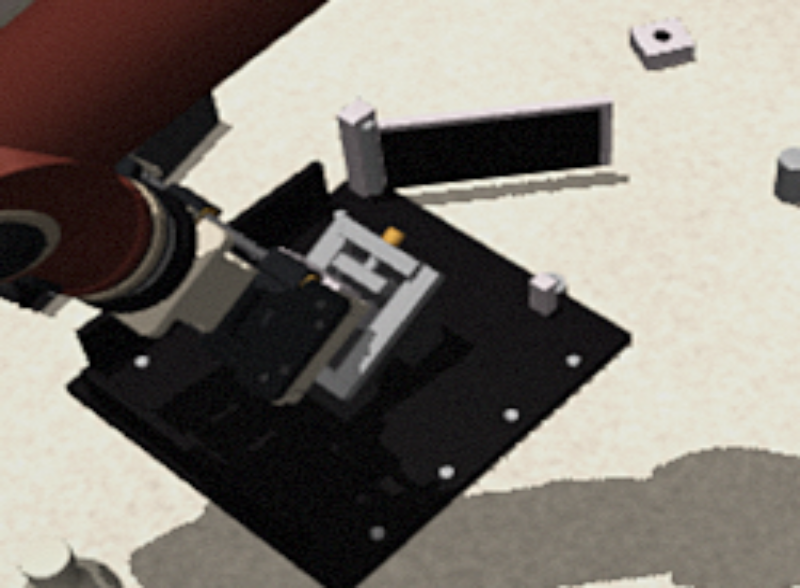

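```bash
python3 - <<'E'
from h import *
d=load('w4'); im=d['image']; cv2.imwrite('pics/w4c.png',cv2.resize(im[180:330,245:405],None,fx=5,fy=4,interpolation=cv2.INTER_CUBIC))
E
```

```text
(no output)
```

View pics/w4c.png

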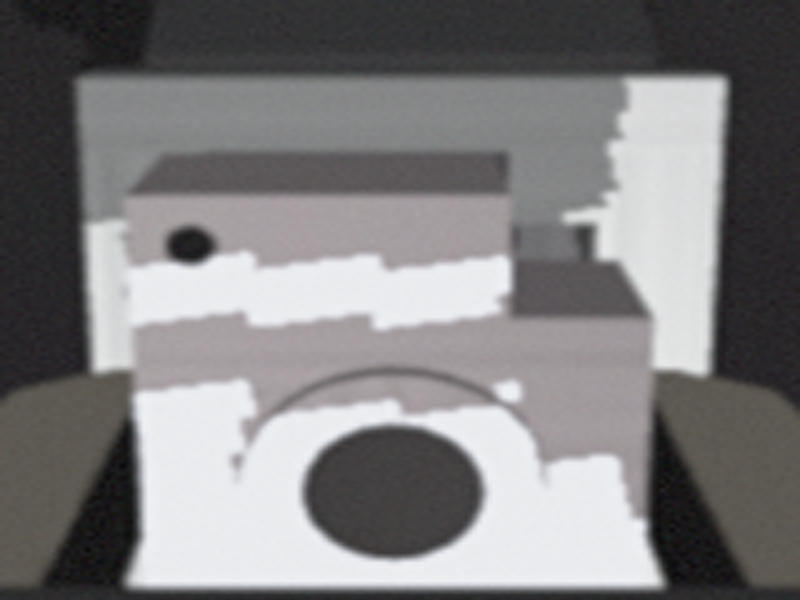

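```bash
python3 - <<'E'
from h import *
d=load('w4'); o,Rs=seat(); 
W=lambda x,y:(245+(x+.5)/5-.5,180+(y+.5)/4-.5)
def onp(u,v,z):
    c,r=ray(d,u,v); c=Rs.inv().apply(c-o)*1e3; r=Rs.inv().apply(r); return c+r*(z-c[2])/r[2]
for p in [(77,76),(728,76)]: print('nest',onp(*W(*p),10).round(2))
bz=where()[2]
for p,m in [((128,194),(-32,-25,27)),((508,194),(-32,11,27)),((513,317),(-17,11,27)),((652,317),(-17,25,27)),((165,153),(-32,-25,0)),((508,153),(-32,11,0)),((393,490),(4,0,30)) ]:
    print(m,(onp(*W(*p),bz+m[2])-np.array(m)).round(2))
E
```

```text
nest [-44.03 -42.05  10.  ]
nest [-43.98  42.65  10.  ]
block est mm [-8.6  -0.35 48.53] ang err deg(tool) [-0.08 -0.28  0.2 ]
F seat axes [-0.1  0.2 -1.2] gap 0.0493 t 10.95
(-32, -25, 27) [-6.51 -0.75 48.53]
(-32, 11, 27) [-6.49 -1.46 48.53]
(-17, 11, 27) [-6.53 -0.74 48.53]
(-17, 25, 27) [-6.52 -1.5  48.53]
(-32, -25, 0) [-6.39 -0.82 48.53]
(-32, 11, 0) [-6.36  0.42 48.53]
(4, 0, 30) [-6.66 -1.16 48.53]
```

```bash
cat >> h.py <<'E'
def avg(n=6):
    o,Rs=seat(); L=[];F=[]
    for i in range(n):
        ctrl.read_camera('wrist'); r,p,s=cur(); L.append((Rs.inv().apply(p-o)-G)*1e3);F.append(Rs.inv().apply(s['ft_force']))
    print('avg b',np.mean(L,0).round(2),'sd',np.std(L,0).round(2),'F',np.mean(F,0).round(2),'t',s['t'],'gap',s['finger_gap'])
E
python3 - <<'E'
from h import *
avg()
E
```

```text
avg b [-8.51 -0.88 47.38] sd [0.1  0.18 0.52] F [-0.72  0.04 -1.5 ] t 11.25 gap 0.04926666204922824
```

Emit:
step_arm(
  series=[0, 0, 0, 10, 0, 0.6, 40, 0, 0, 0, 10, 0, 0.6, 40, 0, 0, 0, 8, 0, 0, 40, 0, 0, 0, 5, 0, 0, 40, 0, 0, 0, 0, 0, 0, 40, 0, 0, 0, 0, 0, 0, 40],
)

```text
t: 12.0
tool_pos: [0.5445, 0.1869, 0.0879]
tool_rot: [-0.299, 1.565, -0.523]
ft_force: [-0.4, -0.4, -1.1]
finger_gap: 0.049
```

```bash
python3 - <<'E'
from h import *
avg();where()
d=snap('wrist','w5.png');im=d['image']; cv2.imwrite('pics/w5c.png',cv2.resize(im[180:330,245:405],None,fx=5,fy=4,interpolation=cv2.INTER_CUBIC))
E
```

```text
avg b [-8.3   0.31 13.74] sd [0.08 0.02 0.08] F [-0.62 -0.01 -1.11] t 12.3 gap 0.04952053699752201
block est mm [-8.18  0.29 13.59] ang err deg(tool) [-0.13 -0.16  0.02]
F seat axes [-1.4  0.  -1. ] gap 0.0495 t 12.3
```

View pics/w5c.png

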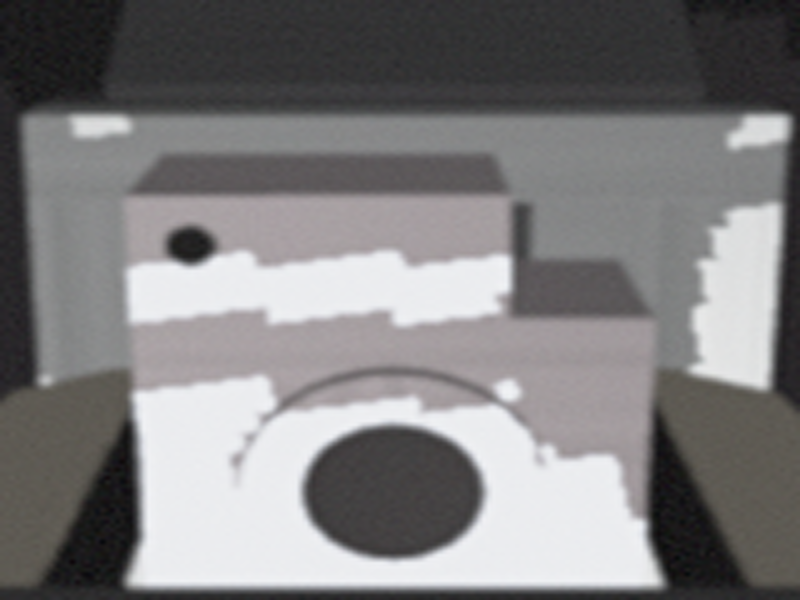

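```bash
python3 - <<'E'
from h import *
d=load('w5'); o,Rs=seat(); 
W=lambda x,y:(245+(x+.5)/5-.5,180+(y+.5)/4-.5)
def onp(u,v,z):
    c,r=ray(d,u,v); c=Rs.inv().apply(c-o)*1e3; r=Rs.inv().apply(r); return c+r*(z-c[2])/r[2]
for p in [(21,114),(792,114)]: print('nest',onp(*W(*p),10).round(2))
bz=13.6
for p,m in [((128,194),(-32,-25,27)),((508,194),(-32,11,27)),((513,317),(-17,11,27)),((652,317),(-17,25,27)),((165,153),(-32,-25,0)),((495,153),(-32,11,0)),((393,490),(4,0,30)) ]:
    print(m,(onp(*W(*p),bz+m[2])-np.array(m)).round(2))
E
```

```text
nest [-43.82 -42.22  10.  ]
nest [-44.05  42.66  10.  ]
(-32, -25, 27) [-7.3  -0.97 13.6 ]
(-32, 11, 27) [-7.39 -1.62 13.6 ]
(-17, 11, 27) [-7.4  -0.84 13.6 ]
(-17, 25, 27) [-7.43 -1.59 13.6 ]
(-32, -25, 0) [-7.09 -1.06 13.6 ]
(-32, 11, 0) [-7.19 -1.19 13.6 ]
(4, 0, 30) [-7.42 -1.22 13.6 ]
```

```bash
python3 - <<'E'
import fit
from fit import *
full=list(fit.pts)
for nm,sel in (('a+b',lambda d:d is not w),('a',lambda d:d is a),('b',lambda d:d is b)):
    fit.pts[:]=[t for t in full if sel(t[1][0])]
    f=least_squares(lambda q:np.r_[res(q),(q[3]-np.radians(-98.5))*1000,(q[4]-.0598)*1e4],[.54,.17,.06,np.radians(-98.5),.06])
    q=np.load('seat_all.npy'); print(nm,f.x.round(4),'diff in seat axes',(seatR(q[3]).inv().apply(f.x[:3]-q[:3])*1e3).round(2))
E
```

```text
a+b [ 0.5412  0.1699  0.0663 -1.7192  0.0598] diff in seat axes [ 0.41 -0.38 -0.84]
a [ 0.5419  0.169   0.0679 -1.7192  0.0598] diff in seat axes [1.81 0.43 0.1 ]
b [ 0.5492  0.1623  0.0499 -1.7191  0.0598] diff in seat axes [ -2.36   8.67 -18.22]
```

Emit:
step_arm(
  series=[0, 0, 0, 0, -1, 0.6, 40, 0, 0, 0, 0, -1, 0.5, 40, 0, 0, 0, 0, 0, 0, 40, 0, 0, 0, 0, 0, 0, 40],
  grip_force=58,
)

```text
t: 12.85
tool_pos: [0.5452, 0.1847, 0.0887]
tool_rot: [-0.299, 1.566, -0.524]
ft_force: [-0.0, 0.2, -1.5]
finger_gap: 0.0494
```

```bash
python3 - <<'E'
from h import *
avg(4)
E
```

```text
avg b [-6.16  1.31 13.4 ] sd [0.01 0.01 0.01] F [-0.68 -0.05 -1.11] t 13.05 gap 0.04944154547382138
```

Emit:
step_arm(
  series=[0, 0, 0, 0, -1, 0, 40, 0, 0, 0, 0, -1, 0, 40, 0, 0, 0, 0, -1, 0, 40, 0, 0, 0, 0, 0, 0, 40, 0, 0, 0, 0, 0, 0, 40],
)

```text
t: 13.68
tool_pos: [0.5449, 0.183, 0.09]
tool_rot: [-0.299, 1.566, -0.522]
ft_force: [0.8, 2.2, -4.3]
finger_gap: 0.0494
```

```bash
python3 - <<'E'
from h import *
avg(4)
E
```

```text
avg b [-3.69  1.29 13.57] sd [0.12 0.01 0.01] F [-4.25  0.37 -2.05] t 13.875 gap 0.049500300317205204
```

Emit:
step_arm(
  series=[0, 0, 0, 0, -1.5, 0, 40, 0, 0, 0, 0, -1.5, 0, 40, 0, 0, 0, 0, -1.5, 0, 40, 0, 0, 0, 0, -1, 0, 40, 0, 0, 0, 0, 0, 0, 40, 0, 0, 0, 0, 0, 0, 40],
)

```text
t: 14.62
tool_pos: [0.5441, 0.1778, 0.093]
tool_rot: [-0.299, 1.566, -0.523]
ft_force: [-0.1, 5.2, -4.9]
finger_gap: 0.0495
```

```bash
python3 - <<'E'
from h import *
avg(4);where()
d=snap('wrist','w6.png');im=d['image']; cv2.imwrite('pics/w6c.png',cv2.resize(im[180:330,245:405],None,fx=5,fy=4,interpolation=cv2.INTER_CUBIC))
im=snap('scene','c6.png')['image']
cv2.imwrite('pics/c6c.png',cv2.resize(im[230:310,310:410],None,fx=7,fy=7,interpolation=cv2.INTER_CUBIC))
E
```

```text
avg b [ 2.11  1.3  13.54] sd [0.04 0.01 0.01] F [-5.95  0.01 -1.21] t 14.825 gap 0.04940345695411719
block est mm [ 2.17  1.31 13.53] ang err deg(tool) [-0.14 -0.15  0.02]
F seat axes [-6.7 -0.4 -1.4] gap 0.0494 t 14.825
```

View pics/w6c.png

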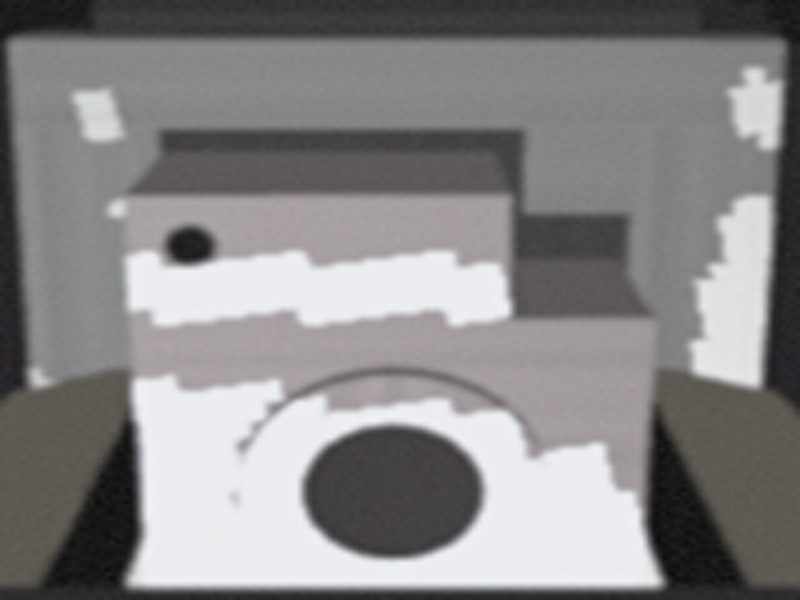

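View pics/c6c.png

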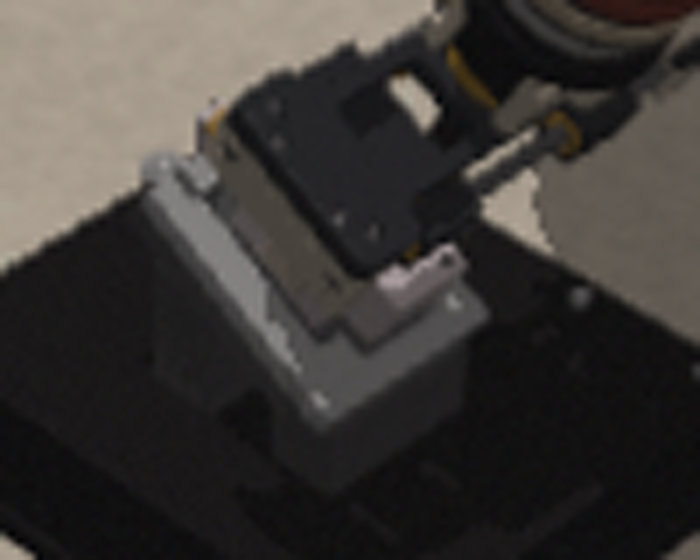

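```bash
python3 - <<'E'
from h import *
d=load('w6'); o,Rs=seat(); 
W=lambda x,y:(245+(x+.5)/5-.5,180+(y+.5)/4-.5)
def onp(u,v,z):
    c,r=ray(d,u,v); c=Rs.inv().apply(c-o)*1e3; r=Rs.inv().apply(r); return c+r*(z-c[2])/r[2]
for p,m in [((5,37),(-44,-42,10)),((787,37),(-44,42,10)),((161,130),(-32,-26.2,10)),((524,130),(-32,14.2,10)),((524,215),(-20,14.2,10)),((628,215),(-20,26.2,10))]: print('nest',m,(onp(*W(*p),10)-m).round(2))
bz=13.5
for p,m in [((128,194),(-32,-25,27)),((510,194),(-32,11,27)),((513,317),(-17,11,27)),((652,317),(-17,25,27)),((161,153),(-32,-25,0)),((495,153),(-32,11,0)),((507,261),(-17,11,0)),((615,261),(-17,25,0)),((393,490),(4,0,30)) ]:
    print(m,(onp(*W(*p),bz+m[2])-np.array(m)).round(2))
E
```

```text
nest (-44, -42, 10) [ 0.01 -0.37  0.  ]
nest (-44, 42, 10) [-0.24  0.47  0.  ]
nest (-32, -26.2, 10) [0.7  0.34 0.  ]
nest (-32, 14.2, 10) [0.59 0.01 0.  ]
nest (-20, 14.2, 10) [0.64 0.28 0.  ]
nest (-20, 26.2, 10) [ 0.6  -0.05  0.  ]
(-32, -25, 27) [ 3.07  0.05 13.5 ]
(-32, 11, 27) [ 2.97 -0.4  13.5 ]
(-17, 11, 27) [ 2.96  0.2  13.5 ]
(-17, 25, 27) [ 2.93 -0.55 13.5 ]
(-32, -25, 0) [ 3.27 -0.47 13.5 ]
(-32, 11, 0) [ 3.17 -0.16 13.5 ]
(-17, 11, 0) [ 3.38  1.45 13.5 ]
(-17, 25, 0) [ 3.34 -0.55 13.5 ]
(4, 0, 30) [ 2.95 -0.18 13.5 ]
```

Emit:
step_arm(
  series=[0, 0, 0, 0, 1, 0.3, 40, 0, 0, 0, 2, 0, 0, 40, 0, 0, 0, 2, 0, 0, 40, 0, 0, 0, 2, 0, 0, 40, 0, 0, 0, 0, 0, 0, 40, 0, 0, 0, 0, 0, 0, 40],
)

```text
t: 15.68
tool_pos: [0.5443, 0.1754, 0.0874]
tool_rot: [-0.299, 1.565, -0.524]
ft_force: [0.2, 4.8, -3.4]
finger_gap: 0.0495
```

```bash
python3 - <<'E'
from h import *
avg(4)
E
```

```text
avg b [1.34 1.8  7.51] sd [0.   0.01 0.01] F [-5.28 -0.24 -0.22] t 15.875 gap 0.04966705962427309
```

Emit:
step_arm(
  series=[0, 0, 0, 1.5, 0, 0, 40, 0, 0, 0, 1.5, 0, 0, 40, 0, 0, 0, 1.5, 0, 0, 40, 0, 0, 0, 0, 0, 0, 40, 0, 0, 0, 0, 0, 0, 40],
)

```text
t: 16.5
tool_pos: [0.5439, 0.1731, 0.0834]
tool_rot: [-0.299, 1.566, -0.524]
ft_force: [1.2, 4.9, -3.1]
finger_gap: 0.0493
```

```bash
python3 - <<'E'
from h import *
avg(4)
E
```

```text
avg b [1.36 1.74 2.96] sd [0.01 0.02 0.01] F [-5.9   0.02  0.24] t 16.7 gap 0.049303642172020955
```

Emit:
step_arm(
  series=[0, 0, 0, 1, 0, 0, 40, 0, 0, 0, 1, 0, 0, 40, 0, 0, 0, 0, 0, 0, 40, 0, 0, 0, 0, 0, 0, 40],
)

```text
t: 17.2
tool_pos: [0.5437, 0.1722, 0.0817]
tool_rot: [-0.299, 1.566, -0.524]
ft_force: [0.3, 5.9, -2.6]
finger_gap: 0.0495
```

```bash
python3 - <<'E'
from h import *
avg(4)
E
```

```text
avg b [1.32 1.73 1.01] sd [0.01 0.01 0.01] F [-5.93  0.12  0.35] t 17.4 gap 0.04941129820452409
```

Emit:
step_arm(
  series=[0, 0, 0, 0.8, 0, 0, 40, 0, 0, 0, 0.7, 0, 0, 40, 0, 0, 0, 0, 0, 0, 40, 0, 0, 0, 0, 0, 0, 40],
)

```text
t: 17.9
tool_pos: [0.5437, 0.1721, 0.0814]
tool_rot: [-0.299, 1.565, -0.523]
ft_force: [0.6, 6.0, 0.9]
finger_gap: 0.0497
```

```bash
python3 - <<'E'
from h import *
avg(4)
E
```

```text
avg b [1.21 1.73 0.68] sd [0.02 0.02 0.01] F [-4.51 -0.85  4.68] t 18.1 gap 0.049456592907681396
```

Emit:
step_arm(
  series=[0, 0, 0, 0, 1, 0, 40, 0, 0, 0, 0, 1, 0, 40, 0, 0, 0, 0, 0.8, 0, 40, 0, 0, 0, 0, 0, 0, 40, 0, 0, 0, 0, 0, 0, 40],
)

```text
t: 18.73
tool_pos: [0.5439, 0.1735, 0.0806]
tool_rot: [-0.3, 1.565, -0.526]
ft_force: [0.1, 6.2, 4.6]
finger_gap: 0.0491
```

```bash
python3 - <<'E'
from h import *
avg(4)
d=snap('wrist','w7.png');im=d['image']; cv2.imwrite('pics/w7c.png',cv2.resize(im[180:330,245:405],None,fx=5,fy=4,interpolation=cv2.INTER_CUBIC))
E
```

```text
avg b [-0.42  1.76  0.65] sd [0.   0.01 0.01] F [-2.08 -0.81  6.83] t 18.925 gap 0.04939920510098858
```

View pics/w7c.png

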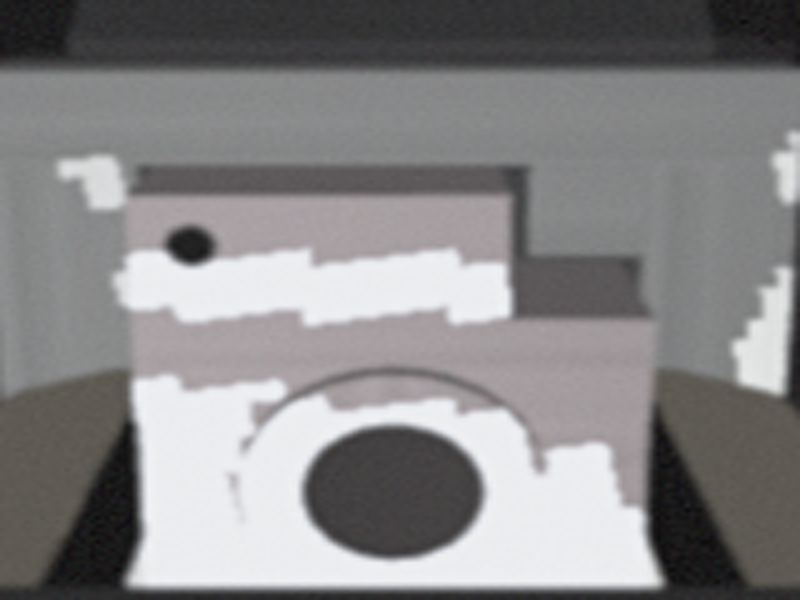

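Emit:
step_arm(
  series=[0, 0, 0, 0, 0, 0, 54, 0, 0, 0, 0, 0, 0, 62, 0, 0, 0, 0, 0, 0, 70, 0, 0, 0, 0, 0, 0, 70, 0, 0, 0, 0, 0, 0, 70],
)

```text
t: 19.6
tool_pos: [0.5437, 0.1734, 0.0788]
tool_rot: [-0.3, 1.566, -0.525]
ft_force: [1.1, -0.1, -0.2]
finger_gap: 0.0701
```

Emit:
step_arm(
  series=[0, 0, 0, -5, 0, 0, 70, 0, 0, 0, -15, 0, 0, 70, 0, 0, 0, -40, 0, 0, 70, 0, 0, 0, -50, 0, 0, 70, 0, 0, 0, -30, 0, 0, 70, 0, 0, 0, 0, 0, 0, 70],
)

```text
t: 20.35
tool_pos: [0.5544, 0.246, 0.2027]
tool_rot: [-0.296, 1.562, -0.518]
ft_force: [0.5, -0.3, 0.5]
finger_gap: 0.0699
```

```bash
python3 - <<'E'
from h import *
where()
d=snap('wrist','w8.png');im=d['image']; cv2.imwrite('pics/w8c.png',cv2.resize(im[200:330,230:420],None,fx=4.2,fy=4.2,interpolation=cv2.INTER_CUBIC))
im=snap('side','s8.png')['image']
cv2.imwrite('pics/s8c.png',cv2.resize(im[190:400,150:400],None,fx=3.2,fy=2.8))
E
```

```text
block est mm [ -2.8    1.41 143.06] ang err deg(tool) [-0.15 -0.39  0.33]
F seat axes [0.4 0.5 0.3] gap 0.0699 t 20.35
```

View pics/w8c.png

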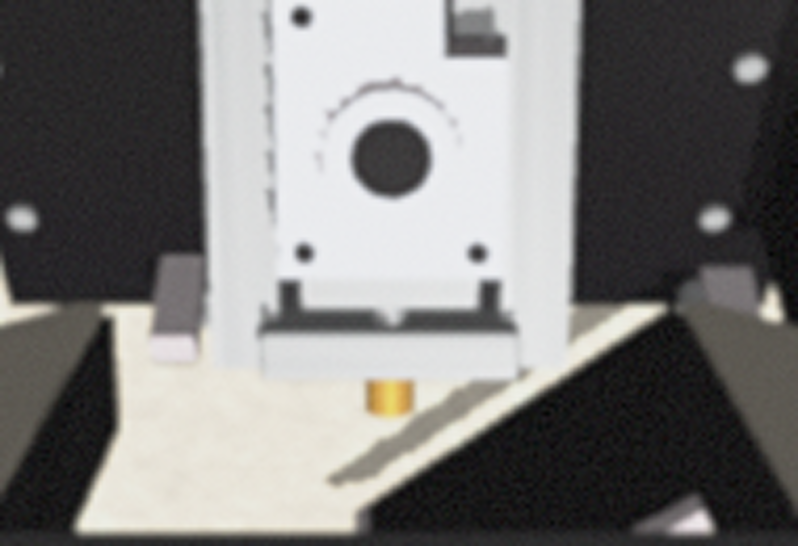

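View pics/s8c.png

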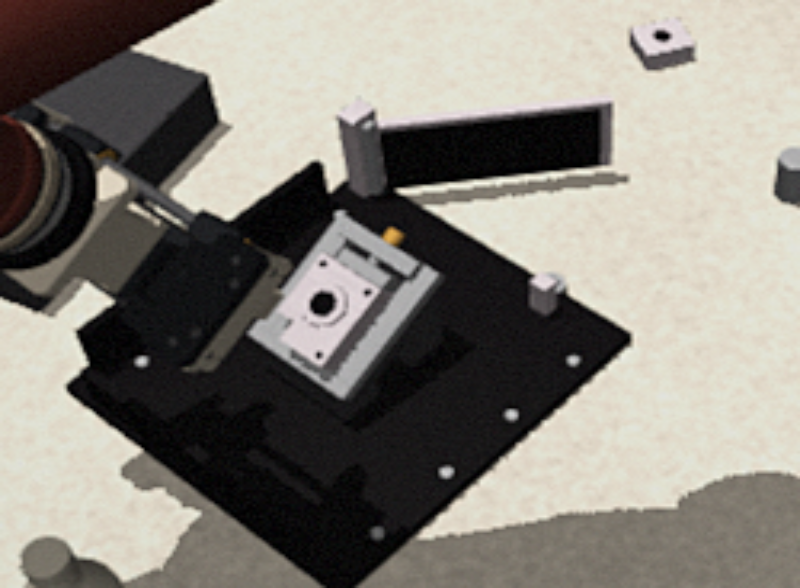

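```bash
python3 - <<'E'
from h import *
b=load('s8')
im=b['image']; cv2.imwrite('pics/s8d.png',cv2.resize(im[212:262,248:348],None,fx=8,fy=8,interpolation=cv2.INTER_CUBIC))
im=load('scene0')['image']; cv2.imwrite('pics/c0d.png',cv2.resize(im[220:300,270:330],None,fx=8,fy=7,interpolation=cv2.INTER_CUBIC))
E
```

```text
(no output)
```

View pics/s8d.png

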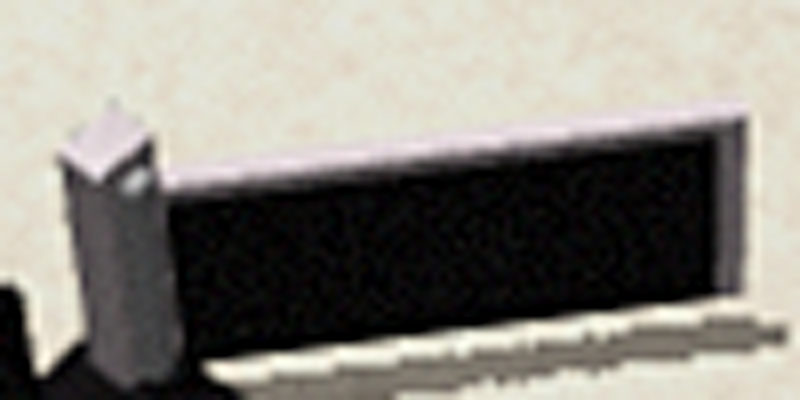

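View pics/c0d.png

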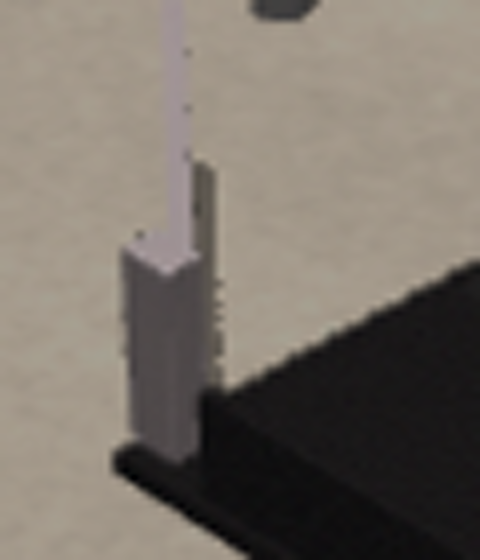

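```bash
python3 - <<'E'
from h import *
b=load('s8'); B=lambda x,y:(b,248+(x+.5)/8-.5,212+(y+.5)/8-.5)
for n,p in dict(endo=(745,101),endi=(745,119),ho=(165,174),hi=(165,192)).items(): print(n,onz(*B(*p),.092).round(4))
print('bottom end',onz(*B(742,296),.016).round(4))
print('post',onz(*B(108,142),.098), tri([B(108,142),(load('scene0'),270+160/8,220+250/7)]))
# predicted hinge from station: catch post
print('strike post top', onz(b,150+546/3.2,190+280/2.8,.03))
a=load('scene0')
for v in (5,100,230): print('scene door top', onz(a,270+(177 if v<150 else 180)/8,220+v/7,.092).round(4))
E
```

```text
endo [ 0.4967 -0.0791  0.092 ]
endi [ 0.4933 -0.0734  0.092 ]
ho [0.6156 0.0252 0.092 ]
hi [0.6118 0.0304 0.092 ]
bottom end [ 0.4938 -0.0748  0.016 ]
post [0.63184442 0.0279368  0.098     ] [0.63079231 0.02889443 0.09991034]
strike post top [0.46461675 0.0551637  0.03      ]
scene door top [ 0.5007 -0.0728  0.092 ]
scene door top [ 0.5492 -0.0325  0.092 ]
scene door top [0.6102 0.0194 0.092 ]
```

```bash
python3 - <<'E'
from h import *
a=np.radians(-8.5); Rt=toolR([0,0,-1],[np.cos(a),np.sin(a),0])
plan(Rt,[.552,-.1,.2])
E
```

```text
turn deg(tool) [ 0.15  0.07 30.06] | shift first(old axes) [ 169.7 -293.5   48.1] | shift after turn [-1.000e-01 -3.389e+02  4.910e+01]
```

Emit:
step_arm(
  series=[0, 0, 10, 0, 0, 0, 40, 0, 0, 10, 0, 0, 0, 0, 0, 0, 10, 0, 0, 0, 0, 0, 0, 0, 0, -48, 7, 0, 0, 0, 0, 0, -48, 7, 0, 0, 0, 0, 0, -48, 7, 0, 0, 0, 0, 0, -48, 7, 0, 0, 0, 0, 0, -48, 7, 0, 0, 0, 0, 0, -48, 7, 0, 0, 0, 0, 0, -51, 7, 0, 0, 0, 0, 0, 0, 0, 0, 0, 0, 0, 0, 0, 0, 0],
)

```text
t: 21.95
tool_pos: [0.552, -0.0994, 0.1991]
tool_rot: [0.116, 1.57, -0.114]
ft_force: [0.3, 0.3, -0.0]
finger_gap: 0.0008
```

```bash
python3 - <<'E'
from h import *
a=np.radians(-8.5); Rt=toolR([0,0,-1],[np.cos(a),np.sin(a),0])
plan(Rt,[.555,-.1,.06]); s=cur()[2];print(s['tool_pos'],s['joint_positions'].round(2),s['finger_gap'])
snap('wrist','w9.png'); im=snap('side','s9.png')['image']
cv2.imwrite('pics/s9c.png',cv2.resize(im[150:360,200:450],None,fx=3.2,fy=2.8))
E
```

```text
turn deg(tool) [ 0.11 -0.11 -0.04] | shift first(old axes) [139.1  -0.3   3.4] | shift after turn [139.1  -0.2   3.1]
[ 0.55195012 -0.09938945  0.19906709] [ 0.45  0.54 -0.49  1.7   0.29  0.98 -0.29] 0.0007783251121468795
```

View pics/s9c.png

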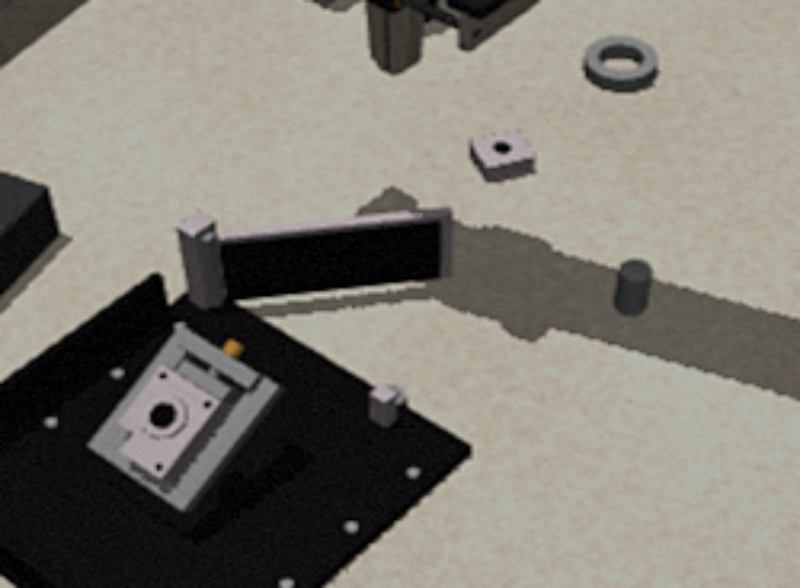

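View pics/w9.png

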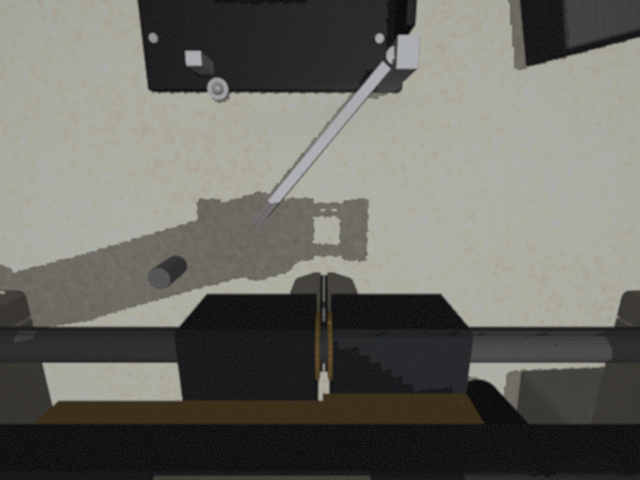

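Emit:
step_arm(
  series=[0, 0, 0, 40, 0, 0, 0, 0, 0, 0, 45, 0, 0, 0, 0, 0, 0, 40, 0, 0, 0, 0, 0, 0, 10, 0, 0, 0, 0, 0, 0, 0, 0, 0, 0],
)

```text
t: 22.68
tool_pos: [0.5536, -0.0984, 0.0655]
tool_rot: [0.113, 1.567, -0.113]
ft_force: [0.5, -0.1, 0.7]
finger_gap: 0.0004
```

```bash
python3 - <<'E'
from h import *
a=np.radians(-8.5); Rt=toolR([0,0,-1],[np.cos(a),np.sin(a),0])
plan(Rt,[.503,.012,.063]);plan(Rt,[.490,.0416,.063]); 
E
```

```text
turn deg(tool) [ 0.25  0.05 -0.03] | shift first(old axes) [  2.5 102.  -66. ] | shift after turn [  2.5 101.7 -66.4]
turn deg(tool) [ 0.25  0.05 -0.03] | shift first(old axes) [  2.5 129.4 -83.1] | shift after turn [  2.5 129.1 -83.6]
```

Emit:
step_arm(
  series=[0, 0, 0, 0, 10, -6.6, 0, 0, 0, 0, 0, 10, -6.6, 0, 0, 0, 0, 0, 10, -6.6, 0, 0, 0, 0, 0, 10, -6.6, 0, 0, 0, 0, 0, 10, -6.6, 0, 0, 0, 0, 0, 10, -6.6, 0, 0, 0, 0, 0, 10, -6.6, 0, 0, 0, 0, 0, 10, -6.6, 0, 0, 0, 0, 0, 10, -6.6, 0, 0, 0, 0, 0, 10, -6.6, 0, 0, 0, 0, 0, 0, 0, 0],
)

```text
t: 24.05
tool_pos: [0.5018, 0.0105, 0.0652]
tool_rot: [0.113, 1.568, -0.112]
ft_force: [0.4, -1.1, -0.4]
finger_gap: 0.0005
```

```bash
python3 - <<'E'
from h import *
s=cur()[2]; print(s['tool_pos'],s['ft_force'])
d=snap('wrist','w10.png'); im=snap('side','s10.png')['image']
cv2.imwrite('pics/s10c.png',cv2.resize(im[190:360,200:400],None,fx=4,fy=3.5))
E
```

```text
[0.50183279 0.01050143 0.06518223] [ 0.43645844 -1.1179553  -0.35797738]
```

View pics/s10c.png

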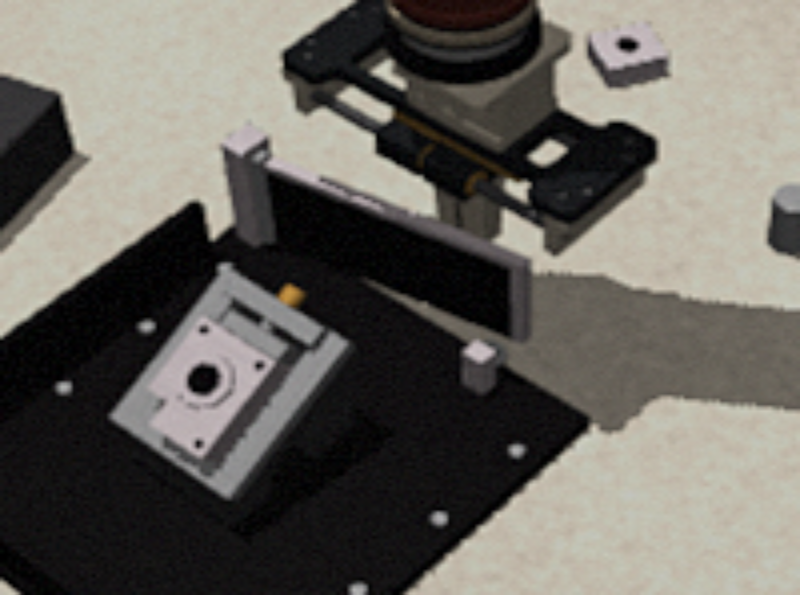

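View pics/w10.png

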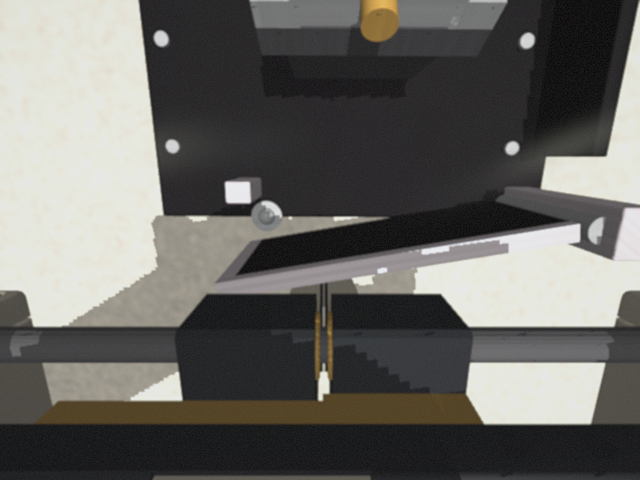

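Emit:
step_arm(
  series=[0, 0, 0, 0, 5, 0, 0, 0, 0, 0, 0, 5, 0, 0, 0, 0, 0, 0, 4, 0, 0, 0, 0, 0, 0, 4, 0, 0, 0, 0, 0, 0, 0, 0],
)

```text
invalid input at $.series: expected a multiple of 7 numbers
```

```bash
python3 - <<'E'
from h import *
s=cur()[2]; print(s['tool_pos'],s['ft_force'])
E
```

```text
[0.50239598 0.00902712 0.06511827] [ 0.43190848  0.45544799 -0.32785387]
```

Emit:
step_arm(
  series=[0, 0, 0, 0, 3, 0, 0, 0, 0, 0, 0, 3, 0, 0, 0, 0, 0, 0, 0, 0, 0, 0, 0, 0, 0, 0, 0, 0],
)

```text
t: 24.65
tool_pos: [0.5035, 0.0149, 0.0652]
tool_rot: [0.115, 1.567, -0.114]
ft_force: [-0.5, 0.8, -0.0]
finger_gap: 0.0003
```

```bash
python3 - <<'E'
from h import *
s=cur()[2]; print(s['tool_pos'],s['ft_force'])
d=snap('wrist','w11.png')
E
```

```text
[0.50350742 0.01492954 0.06518378] [-0.48147145  0.84634955 -0.02449121]
```

View pics/w11.png

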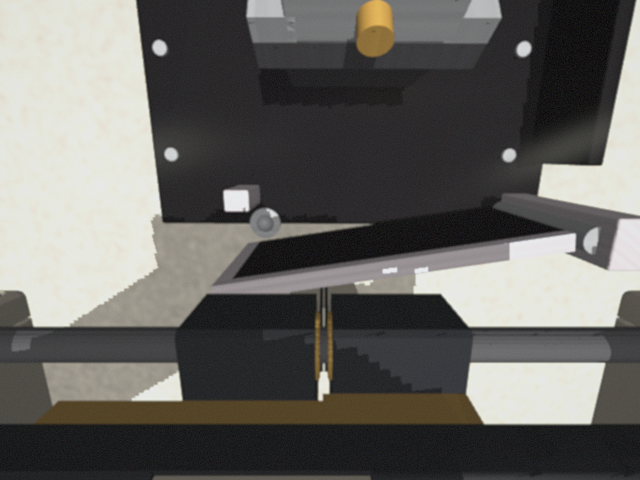

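Emit:
step_arm(
  series=[0, 0, 0, 0, 4, 0, 0, 0, 0, 0, 0, 4, 0, 0, 0, 0, 0, 0, 3, 0, 0, 0, 0, 0, 0, 3, 0, 0, 0, 0, 0, 0, 0, 0, 0],
)

```text
t: 25.32
tool_pos: [0.5045, 0.0285, 0.065]
tool_rot: [0.113, 1.569, -0.115]
ft_force: [-1.4, -2.8, 2.1]
finger_gap: 0.0006
```

```bash
python3 - <<'E'
from h import *
s=cur()[2]; print(s['tool_pos'],s['ft_force'])
d=snap('wrist','w12.png')
s=cur()[2]; print(s['tool_pos'],s['ft_force'])
E
```

```text
[0.50449944 0.02846706 0.06499084] [-1.43696391 -2.7791029   2.14479894]
[0.50459183 0.02855265 0.06497639] [-1.81576667 -2.11106145  1.29930733]
```

View pics/w12.png

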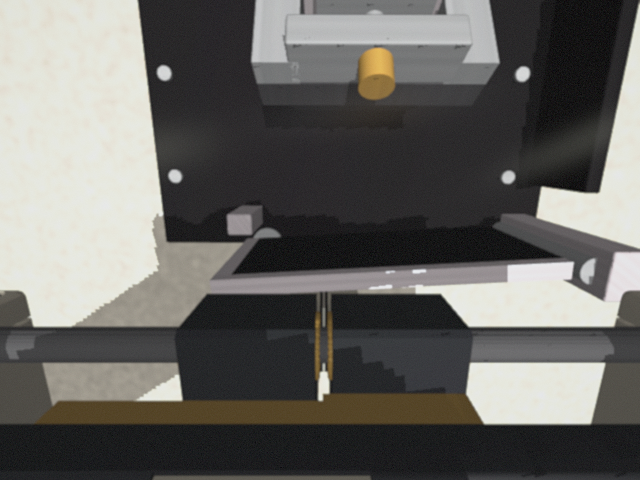

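Emit:
step_arm(
  series=[0, 0, 0, 0, 2, 0, 0, 0, 0, 0, 0, 2, 0, 0, 0, 0, 0, 0, 2, 0, 0, 0, 0, 0, 0, 2, 0, 0, 0, 0, 0, 0, 0, 0, 0],
)

```text
t: 26.0
tool_pos: [0.5072, 0.0355, 0.0654]
tool_rot: [0.114, 1.566, -0.117]
ft_force: [-0.0, -4.9, 2.0]
finger_gap: 0.0007
```

```bash
python3 - <<'E'
from h import *
s=cur()[2]; print(s['tool_pos'],s['ft_force'])
d=snap('wrist','w13.png')
s=cur()[2]; print(s['tool_pos'],s['ft_force'])
E
```

```text
[0.50724315 0.03549099 0.06539574] [-0.0379999  -4.94216203  2.02651713]
[0.50724602 0.03549466 0.06539891] [ 0.70937125 -5.70837098  1.6040406 ]
```

View pics/w13.png

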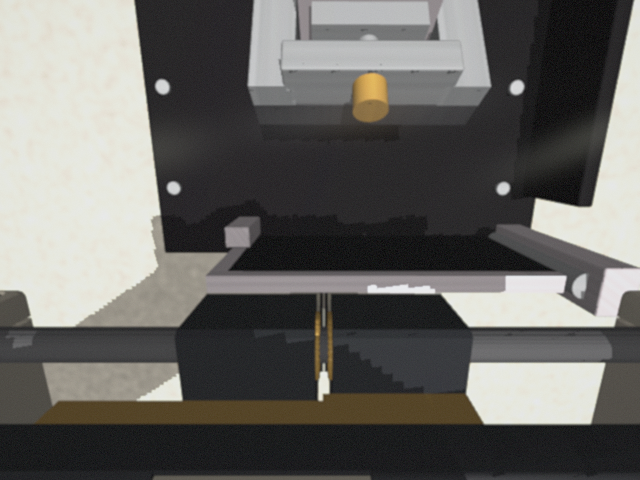

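Emit:
step_arm(
  series=[0, 0, 0, 0, 1.5, 0, 0, 0, 0, 0, 0, 1.5, 0, 0, 0, 0, 0, 0, 0, 0, 0],
)

```text
t: 26.42
tool_pos: [0.5072, 0.0355, 0.0654]
tool_rot: [0.112, 1.567, -0.121]
ft_force: [0.5, -9.6, 3.3]
finger_gap: 0.0005
```

```bash
python3 - <<'E'
from h import *
s=cur()[2]; print(s['tool_pos'],s['ft_force'])
d=snap('wrist','w14.png')
s=cur()[2]; print(s['tool_pos'],s['ft_force'])
E
```

```text
[0.50720039 0.03546753 0.06542848] [ 0.47525622 -9.56740257  3.31625556]
[0.5071778  0.03547945 0.06540227] [ 0.8534817  -7.95976674  5.24248125]
```

Emit:
step_arm(
  series=[0, 0, 0, 0, 2, 0, 0, 0, 0, 0, 0, 2, 0, 0, 0, 0, 0, 0, 1, 0, 0, 0, 0, 0, 0, 0, 0, 0],
)

```text
t: 26.98
tool_pos: [0.5071, 0.0355, 0.0654]
tool_rot: [0.109, 1.569, -0.13]
ft_force: [-1.1, -17.4, 7.3]
finger_gap: 0.0004
```

```bash
python3 - <<'E'
from h import *
for i in range(2):
    d=snap('wrist','w15.png')
    s=cur()[2]; print(s['tool_pos'],s['ft_force'])
E
```

```text
[0.50709183 0.03546708 0.0654323 ] [ -1.36002546 -16.57922186   7.72156931]
[0.50710258 0.03544195 0.06543744] [ -0.88473072 -15.92607229   7.97444758]
```

Hard stop: no movement at 17 N. Back off and check that the door stays shut.

Emit:
step_arm(
  series=[0, 0, 0, 0, -6, 0, 0, 0, 0, 0, 0, -10, 0, 0, 0, 0, 0, 0, -20, 0, 0, 0, 0, 0, 0, -20, 0, 0, 0, 0, 0, 0, 0, 0, 0],
)

```text
t: 27.7
tool_pos: [0.4995, -0.011, 0.065]
tool_rot: [0.117, 1.567, -0.115]
ft_force: [-0.4, -0.4, 1.0]
finger_gap: 0.0005
```

Emit:
step_arm(
  series=[0, 0, 0, -50, 0, 0, 0, 0, 0, 0, -55, 0, 0, 0, 0, 0, 0, -55, 0, 0, 0, 0, 0, 0, 0, 0, 0, 0, 0, 0, 0, 0, 0, 0, 0],
)

```text
t: 28.32
tool_pos: [0.499, -0.0095, 0.2246]
tool_rot: [0.113, 1.568, -0.112]
ft_force: [-0.1, -1.0, -0.2]
finger_gap: 0.0003
```

```bash
python3 - <<'E'
from h import *
snap('wrist','w16.png'); im=snap('side','s16.png')['image']
cv2.imwrite('pics/s16c.png',cv2.resize(im[190:360,200:360],None,fx=5,fy=3.5,interpolation=cv2.INTER_CUBIC))
print(cur()[2]['tool_pos'])
E
```

```text
[ 0.49836641 -0.01016185  0.22356937]
```

View pics/w16.png

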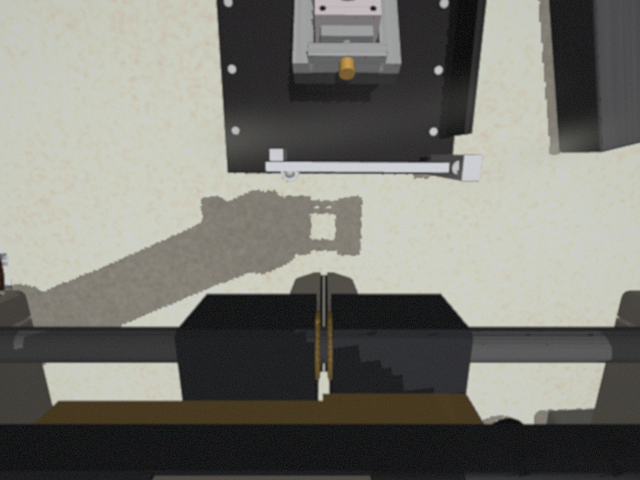

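View pics/s16c.png

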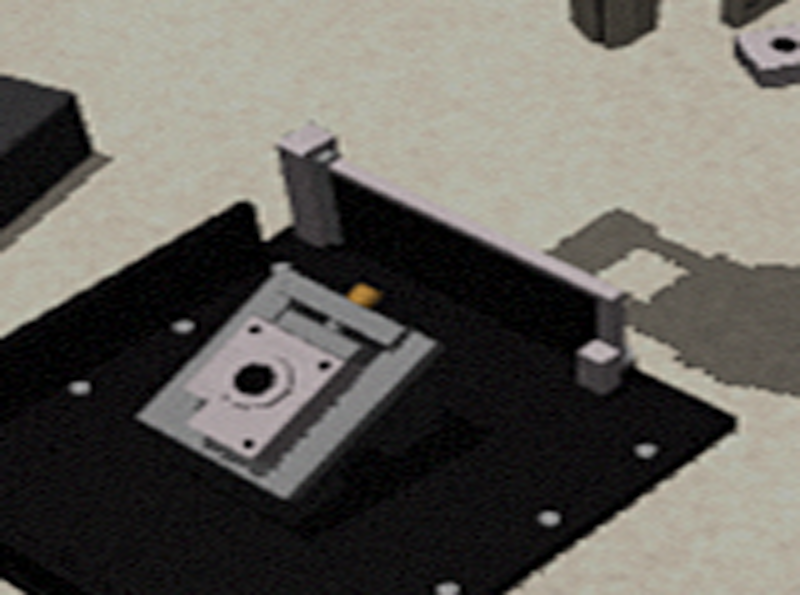

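Emit:
step_arm(
  series=[0, 0, 0, -20, 45, 15, 0, 0, 0, 0, 0, 45, 15, 0, 0, 0, 0, 0, 0, 0, 0, 0, 0, 0, 0, 0, 0, 0, 0, 0, 0, 0, 0, 0, 0],
)

```text
t: 29.05
tool_pos: [0.5416, 0.0721, 0.2443]
tool_rot: [0.115, 1.569, -0.117]
ft_force: [0.3, 0.4, 0.3]
finger_gap: 0.0004
```

```bash
python3 - <<'E'
from h import *
d=snap('wrist','w17.png'); print(cur()[1], proj(d,seat()[0]))
u,v=proj(d,seat()[0]).astype(int); print(u,v)
cv2.imwrite('pics/w17c.png',cv2.resize(d['image'][max(v-70,0):v+70,u-70:u+70],None,fx=4.2,fy=4.2,interpolation=cv2.INTER_CUBIC))
E
```

```text
[0.54172814 0.07229657 0.24459355] [310.44561534 123.87899048]
310 123
```

View pics/w17c.png

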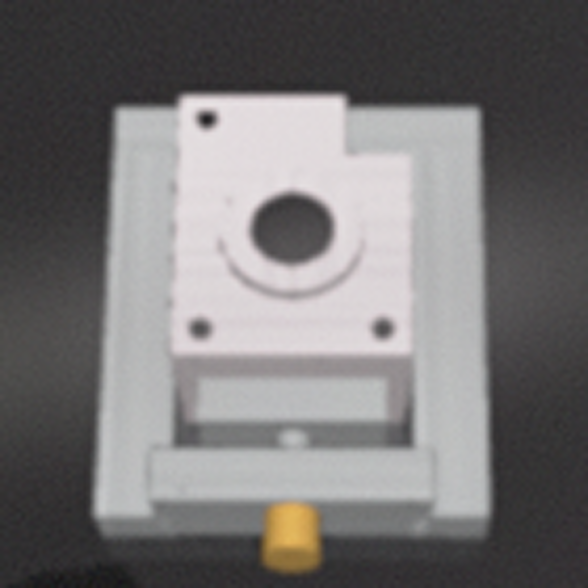

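```bash
python3 - <<'E'
from h import *
d=load('w17'); o,Rs=seat(); 
W=lambda x,y:(240+(x+.5)/4.2-.5,53+(y+.5)/4.2-.5)
def onp(u,v,z):
    c,r=ray(d,u,v); c=Rs.inv().apply(c-o)*1e3; r=Rs.inv().apply(r); return c+r*(z-c[2])/r[2]
for p,m in [((115,107),(-44,-42,10)),((480,107),(-44,42,10)),((95,515),(59.8,-42,10)),((491,515),(59.8,42,10)),((180,95),(-32,-25,27)),((345,95),(-32,11,27)),((345,153),(-17,11,27)),((411,154),(-17,25,27)),((173,355),(32,-25,27)),((412,355),(32,25,27)),((291,228),(4,0,30))]:
    print(m,(onp(*W(*p),m[2])-np.array(m)).round(2))
E
```

```text
(-44, -42, 10) [-0.56 -0.77  0.  ]
(-44, 42, 10) [-0.66  0.44  0.  ]
(59.8, -42, 10) [ 0.09 -0.15  0.  ]
(59.8, 42, 10) [-0.04  0.46  0.  ]
(-32, -25, 27) [-0.77 -0.16  0.  ]
(-32, 11, 27) [-0.81  0.06  0.  ]
(-17, 11, 27) [-0.72  0.11  0.  ]
(-17, 25, 27) [-0.48  0.41  0.  ]
(32, -25, 27) [-0.03  0.62  0.  ]
(32, 25, 27) [-0.1   0.16  0.  ]
(4, 0, 30) [-0.48 -0.17  0.  ]
```

```bash
python3 - <<'E'
from h import *
print(ctrl.job_done()); print(cur()[2]['t'])
E
```

```text
the job is handed in; nothing more can be done
None
the job is handed in; nothing more can be done
```

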